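# Cover the hot lens-tint tank with the lid lifter

## Robot

A 6-joint arm with a two-finger parallel gripper is mounted at the origin on the work surface. World frame = base frame: x ahead of the robot, y to its left, z up, the work surface at z = 0. Lengths are in m, angles in rad, forces in N, time in s.
With the tool pointing down it reaches from about 0.25 to 0.725 m from the base axis. Payload 4 kg.
Tool frame: the origin (TCP) lies midway between the tips of the shut fingers; the grasp point (between the pads) lies 19 mm behind it; z points along the fingers, y is the direction in which the jaws open and shut (so a half turn about z gives the same grasp; the last joint's range is limited). The gripper opens to 85 mm and grips with 20 to 120 N. Pads are 22 mm wide; open, the fingers measure 114 mm over their backs; the gripper's body (76 mm by 85 mm) begins 54 mm behind the grasp point. The pads swing forward as they close: fully open they stand 13 mm farther back than shut.
Start: joints at [-1.275, 0.241, 0.005, 1.335, 0, 1.571], TCP at [0.146, -0.478, 0.231] pointing down, gripper open.
Joint ranges: [-2.72, 2.72], [-1.05, 1.87], [-1.09, 1.28], [-1.99, 2.15], [-1.42, 1.44], [-3.14, 3.14]. Speed limits (rad/s): [2.79, 2.79, 3.14, 3.14, 3.14, 3.14].

## Interface

Orientations are given as a rotation vector (axis times angle).
In Python, from plant import manip gives the robot as it stands.
- The arm moves only by the tool move_arm, never from a script. Its argument "increments" is text: rows parted by semicolons, each of 5 numbers parted by spaces: the shift along the tool's x, y, z in cm, then the turn about the tool's z in rad, then the gripper command: -1 is shut, 1 is fully open, values between are in proportion. A call has exactly 10 rows; each row is the pose to reach, as a shift and turn from the pose commanded when the call began, along the tool's axes at that moment; what a row does not reach only later rows make up. A row lasts 1/10 s, in which the tool goes at most 50 mm and 8.59 degrees, less where a joint would pass 70% of its speed; a pose out of reach is approached as far as the arm can. A call with a gripper value outside its range is refused whole. The fingers move at their own pace and stop on an object; "squeeze" is the grip in N (left out, the last holds). Time passes only in rows, so rows that repeat a pose let the fingers close, or fill a call up. It gives the time, the measured TCP pose, the force and the opening at its end, in the units of the state.
- manip.state(): the state, without advancing time (a new reading comes with each control period).
- manip.grab_frame(name): name is "scene" or "top" or "wrist"; returns a dict with "pixels" (420x560x3 uint8, blue, green, red), "fx", "fy", "cx", "cy" (pixels), "view" (4x4, takes a point from world to camera coordinates). Camera axes: x right, y up, looking along -z (the intrinsics and any distortion apply to the point x, -y, -z); pixel columns grow to the right and rows downward; lengths in m; the calibration is good to about 2 mm. The wrist camera is an equidistant fisheye: a pixel r from the principal point sees the ray r / f radians off the axis. A picture is of the moment at which its call begins. There is no depth.
- manip.finish_job(): hands the job in, once; it reports no verdict.
Trained networks look in a picture, given as the dict that the camera call returned (one of the last four; its "shot" number tells which), for a name from the list of things; names that differ only in an ending like _2 or _b are one class to them, and where a whole thing is asked for, a point or a joint stands for the part that bears it (a point fixed in the world has none). Each returns a list of dicts, best first, with "conf" (0 to 1); they miss things now and then, are a little off and sometimes report something else, mostly with a low value. They report only what shows in the picture. A call takes as long as a camera call.
- manip.recognise(picture, thing): "at" ([row, column] in pixels, amid what is visible of it).
- manip.regions_of(picture, thing): "mask" (420x560 bool, what is visible of it) and "at" ([row, column] in pixels, amid what is visible of it).
The state is a dict: "t": time; "q": joint angles; "qd": joint speeds; "joint_torque": joint torques, N m; "position": TCP position; "tcp_rot": TCP orientation; "contact_force": force on the tool from outside, world axes, zero at the start; "moment": the same for the moment, N m; "opening": finger opening in m.
Only numpy, scipy, OpenCV 4.12 (cv2) and the standard library are available. Lean on these libraries where they do the work, as an engineer would, in place of code of your own. Each camera call takes 0.05 s, during which the arm holds its last target. There are 200 camera calls.

## Task

Cover the open, hot tank of the lens-tint bath: take the twin-hook lid lifter from its stand, hook it under the middle of the loop of the hot lid lying on the lid rest, and lift and carry the lid with it, kept level. Let it down gently on the open tank, feel it into the mouth and press it gently with the lifter past the rubber lip until it is fully home and flush all round, never forcing or dropping it and never touching a hot lid with the gripper. Then unhook the lifter and hang it back in its stand by its collar, leaving the other lid, bottle, jar and lens tray as they are.

Things in the scene. Friction and masses are not known exactly. Their poses are not given: they have to be found in the camera images.
- lifter_grip (a point): Lid lifter, 160 g, hanging in the stand: wooden grip 24 x 24 mm, 56 mm tall; this point is the grip's centre. z runs up the shank, x is the way both hooks point, y goes across them. Under the grip a round collar (32 mm across, 4 mm thick), then an 8 mm shank that joggles 15 mm back (-x) to a cross bar 66 mm below this point, from which two hooks of 6 mm rod go down
- lifter_hook (a point): Middle between the two hooks, 98 mm straight below the grip's centre, on the rod axis at its lowest. Hooks lie at y = -14 and +14 mm (34 mm over all). Each comes down at x = -15 mm, runs flat from x = -5 to +5 mm (underside 3 mm below this point) and turns up to a tip that reaches x = +16 mm and 11 mm above this point. Axes as the lifter's
- lifter_collar (a point): Centre of the underside of the lifter's collar, 66 mm above the hook point and 32 mm below the grip's centre
- stand_slot (a point): Lifter stand, fixed. Point on top of its flat fork (5 mm thick), mid-slot, where the collar rests, 105 mm above the bench. The slot, 14 mm wide, opens to this point's +x; the post is 42 mm back at -x, nothing is higher than the fork. Its arms end 22 mm ahead in lips 3 mm high: raise the collar over them, then draw out along +x
- lid: Hot lid to move: round stainless, about 350 g, loose on the lid rest. Origin on its axis at the underside of the flange. Flange 108 mm across, 4 mm thick (upper face 4 mm above the origin); below it a round spigot 85 mm across, 14 mm deep. On top its loop (see its point). More than 30 N from the lifter would bend it, and a drop would dent it
- lid_loop (a point): Middle of the level top bar of the lid's loop, on its axis, 33 mm above the lid's origin. The bar, 6 mm round, runs along y, straight from -20 to +20 mm; the loop's legs stand at y = -28 and +28 mm. 26 mm are clear between lid face and bar. The hooks go under the bar along x, from either side
- rest: Lid rest, fixed: steel plate 150 x 150 mm with an upstanding ring (112 mm across, inside 94 mm), its top 26 mm above the bench. The lid's spigot hangs in the ring with play, its flange lies on it. Origin on the bench under the ring's centre
- well_open: Flat trim ring (148 mm across) of the open tank's well. Origin at the well's centre on the deck, 110 mm above the bench. Rim of the tank: 7 mm above this origin, 126 mm across; mouth 88 mm, so the spigot has 1.5 mm play all round. The tank is clamped off the well's centre by up to 7 mm in x and in y, unmeasured: feel for it. It does not move. Lid home: its origin 7 mm above this one
- unit: Lens-tint bath, fixed: white housing 210 x 360 mm, deck 110 mm above the bench; origin on the bench, the two wells 82.5 mm either side along y. 10 mm below the open tank's rim a springy rubber lip closes in to 82 mm: the lid, once in the mouth, stops on it by its own weight 5 to 8 mm too high, often askew; a push of 8 to 15 N at its middle takes it past the lip, and it stays home
- lid2: The other lid, alike, covering the bath's other tank (origin as for the lid). Leave it alone
- bottle: Bottle of dye concentrate, 54 mm across, 130 mm tall, left of the bath; origin at its foot. Leave it alone
- jar: White jar with black cap, 66 mm across, 72 mm tall, left of the bath; origin at its foot. Leave it alone
- tray: Grey lens tray, 120 x 160 x 30 mm, beyond the lid rest; origin under its middle. Leave it alone

How it is judged:
By the outcome, as a careful person would: the job done as asked, in the order asked, and still so for the second after the job is handed in, with the robot touching nothing.
It also fails if it takes over 72 s, if anything falls off the work surface, if the arm or the gripper's body presses on something with over 40 N, if the wrist force passes 120 N, or if a joint passes its speed limit or range.

## Working session

There is one attempt and no reset: what is moved stays moved. The work goes in short steps, Python scripts to look and compute and a tool call to move; the robot and the scene stay as the last step left them, time stands still between calls to the robot, and variables do not carry over. Pictures are saved under pics/ and viewed, about 8 in all and at most 12, crops included, and the job is handed in when it is done.

Besides the shell and the picture viewer there is one more tool, called as name(argument=value, ...), one argument or row to a line, values as JSON. move_arm: Moves the arm, as the interface text tells. Its arguments: {"type":"object","properties":{"increments":{"type":"string"},"squeeze":{"type":"number"}},"required":["increments"]}

```bash
mkdir -p pics; ls; cat > h.py <<'E'
import numpy as np, cv2
from plant import manip
def proj(f,P):
    P=np.atleast_2d(P); c=(f["view"]@np.c_[P,np.ones(len(P))].T).T
    return np.c_[f["cy"]-f["fy"]*c[:,1]/-c[:,2], f["cx"]+f["fx"]*c[:,0]/-c[:,2]]
def ray(f,rc,fish=False):
    u=(rc[1]-f["cx"])/f["fx"]; v=(rc[0]-f["cy"])/f["fy"]
    if fish:
        r=np.hypot(u,v); s=np.sin(r)/r if r>1e-9 else 1; d=np.array([u*s,-v*s,-np.cos(r)])
    else: d=np.array([u,-v,-1.])
    V=np.linalg.inv(f["view"]); d=V[:3,:3]@d
    return V[:3,3], d/np.linalg.norm(d)
def atz(f,rc,z,fish=False):
    o,d=ray(f,rc,fish); return o+d*(z-o[2])/d[2]
E
python3 - <<'E'
from h import *
fs={n:manip.grab_frame(n) for n in("scene","top","wrist")}
for n,f in fs.items():
    cv2.imwrite(f"pics/a_{n}.png",f["pixels"]); print(n,f["fx"],f["cx"],f["cy"],np.linalg.inv(f["view"])[:3].round(3).tolist(), [k for k in f])
Z=dict(lifter_grip=.137,lifter_hook=.04,stand_slot=.105,lid=.028,lid_loop=.059,rest=.02,well_open=.112,unit=.1,lid2=.12,bottle=.1,jar=.07,tray=.02)
for t in Z:
  for n in("top","scene"):
    for d in manip.recognise(fs[n],t)[:2]: print(t,n,np.round(d["at"],1),round(d["conf"],2),atz(fs[n],d["at"],Z[t]).round(4))
s=manip.state();print(s)
E
```

```text
pics
scene 498.4885476298794 277.3906084440824 205.13115254807465 [[0.607, -0.446, 0.658, 1.452], [0.795, 0.32, -0.516, -0.62], [0.019, 0.836, 0.548, 0.827]] ['pixels', 'fx', 'fy', 'cx', 'cy', 'view', 'shot']
top 387.89203821167604 283.2500496390763 215.73366275818933 [[-0.035, 0.978, -0.206, 0.378], [-0.999, -0.034, 0.01, 0.055], [0.002, 0.207, 0.978, 1.116]] ['pixels', 'fx', 'fy', 'cx', 'cy', 'view', 'shot']
wrist 325.19226210127806 279.3244583562865 203.79919085375641 [[0.292, 0.918, 0.27, 0.214], [-0.957, 0.28, 0.081, -0.457], [-0.002, -0.282, 0.959, 0.373]] ['pixels', 'fx', 'fy', 'cx', 'cy', 'view', 'shot']
lifter_grip top [274.7 318.6] 0.51 [ 0.4308 -0.0372  0.137 ]
lifter_grip scene [184.8 217.1] 0.67 [ 0.4509 -0.0423  0.137 ]
lifter_hook top [276.1 314.7] 0.47 [ 0.4326 -0.0355  0.04  ]
lifter_hook top [260.8 391.6] 0.32 [ 0.4669 -0.2505  0.04  ]
lifter_hook scene [187.3 213.8] 0.85 [0.3169 0.0232 0.04  ]
stand_slot top [273.5 309. ] 0.93 [ 0.4364 -0.0156  0.105 ]
stand_slot scene [212.1 217.5] 0.74 [ 0.5217 -0.0863  0.105 ]
stand_slot scene [265.  151.8] 0.24 [ 0.6156 -0.314 
[... 1327 characters left out ...]
e [324.7 197. ] 0.97 [ 0.7557 -0.2865  0.02  ]
{'t': 1.35, 'q': array([-1.27498199e+00,  2.40616884e-01,  5.03133840e-03,  1.33520215e+00,
       -5.19378850e-05,  1.57083023e+00]), 'qd': array([ 0.00261195, -0.0013454 ,  0.00016505, -0.00213568,  0.00041463,
        0.00073033]), 'joint_torque': array([ 2.50304120e-04, -3.72216260e+01,  2.52685779e+01,  1.32079487e-03,
       -3.06725303e-05,  5.14078636e-06]), 'position': array([ 0.14574839, -0.47830028,  0.23131001]), 'tcp_rot': array([ 3.10728351e+00,  4.62916660e-01, -7.86931485e-05]), 'contact_force': array([-0.57778866, -0.54250924,  0.17337215]), 'moment': array([-0.00353522, -0.00917122,  0.00959235]), 'opening': 0.0852269132532128}
```

```bash
python3 - <<'E'
import cv2,numpy as np
t=cv2.imread("pics/a_top.png");s=cv2.imread("pics/a_scene.png")
a=cv2.resize(t[130:330,130:430],(800,533),interpolation=3);b=cv2.resize(s[110:330,100:400],(800,587),interpolation=3)
cv2.imwrite("pics/b1.png",a);cv2.imwrite("pics/b2.png",b)
E
```

```text
(no output)
```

View pics/b1.png

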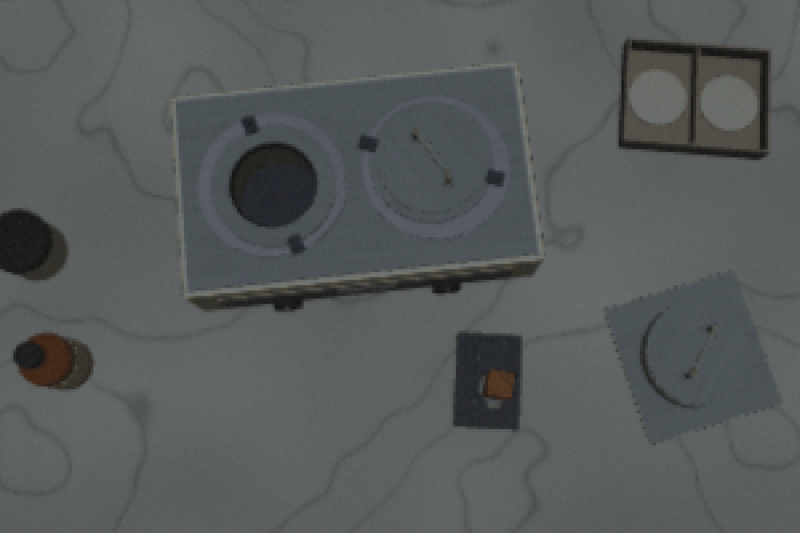

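View pics/b2.png

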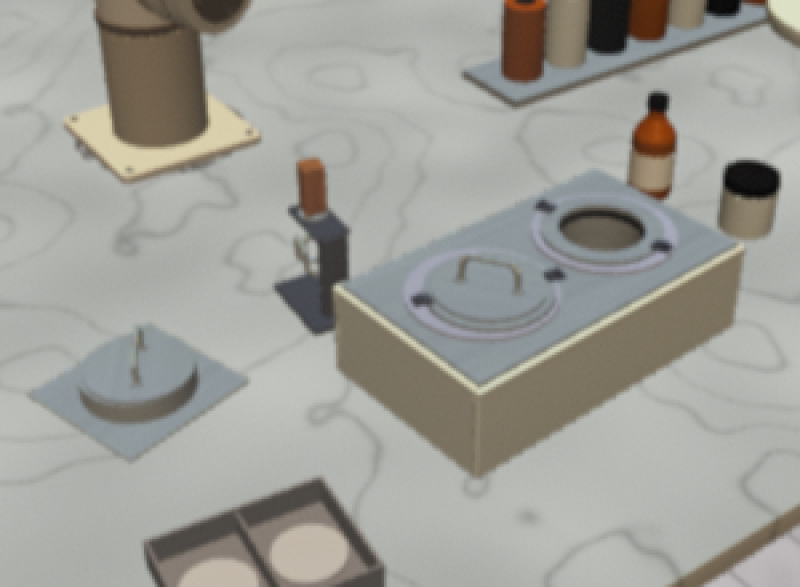

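move_arm(
  increments="2 -1.5 -2 0 1; 6 -4 -5 0 1; 10 -7 -8 0 1; 14 -10 -11 0 1; 18 -13 -15 0 1; 22 -16 -15 0 1; 26 -19 -15 0 1; 30 -21.5 -15 0 1; 33 -23.5 -15 0 1; 34 -24 -15 0 1",
)

```text
t: 2.35
position: [0.4027, -0.1467, 0.3816]
tcp_rot: [-3.106, -0.469, -0.002]
contact_force: [-0.1, -1.4, -1.1]
opening: 0.0852
```

```bash
python3 - <<'E'
from h import *
f=manip.grab_frame("wrist"); np.save("w1.npy",f,allow_pickle=True)
p=f["pixels"]; cv2.imwrite("pics/c.png",cv2.resize(p,(800,600),interpolation=3))
s=manip.state();print(s["t"],s["position"],s["tcp_rot"])
Z=dict(lifter_grip=.137,stand_slot=.105,lid=.028,lid_loop=.059,rest=.02,well_open=.112)
for t in Z:
    for d in manip.regions_of(f,t)[:2]: print(t,np.round(d["at"],1),round(d["conf"],2),d["mask"].sum(),atz(f,d["at"],Z[t],True).round(4))
E
```

```text
2.4 [ 0.40431156 -0.14541276  0.38111022] [-3.10396158 -0.47155173 -0.0035068 ]
stand_slot [104.8 220.8] 0.97 2256 [ 0.458  -0.0513  0.105 ]
lid [141.  353.3] 0.83 3611 [ 0.4628 -0.2485  0.028 ]
lid_loop [140.5 355.9] 0.63 3737 [ 0.4653 -0.2443  0.059 ]
rest [132.5 320. ] 0.65 4498 [ 0.4585 -0.1958  0.02  ]
```

View pics/c.png

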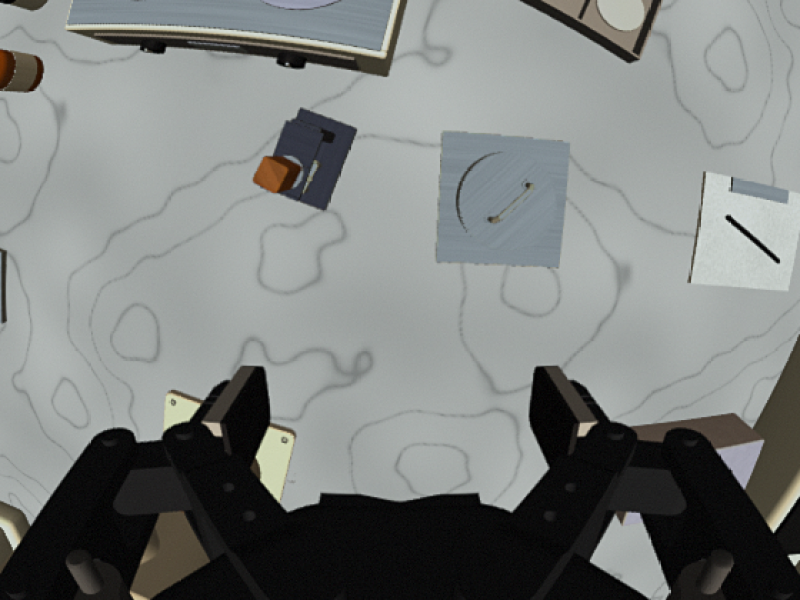

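```bash
python3 - <<'E'
from h import *
f=np.load("w1.npy",allow_pickle=True).item()
g=lambda x,y,z: atz(f,(y/600*420,x/800*560),z,True).round(4)
print("grip",g(275,172,.160)); 
for p in [(300,108),(357,125),(328,210)]: print("base",g(*p,.004))
a,b=g(490,219,.059),g(531,184,.059); print("loop",a,b,(a+b)/2,np.degrees(np.arctan2(*(b-a)[[1,0]])))
for p in [(441,131),(570,142),(559,268),(436,263)]: print("rest",g(*p,.003))
t=cv2.imread("pics/a_top.png");s=cv2.imread("pics/a_scene.png")
c=[cv2.resize(x,(400,400),interpolation=2) for x in (s[160:240,180:260],f["pixels"][60:160,170:270])]
cv2.imwrite("pics/d.png",np.hstack(c)); print(manip.state()["q"])
E
```

```text
grip [ 0.4342 -0.0341  0.16  ]
base [ 0.496  -0.0027  0.004 ]
base [ 0.4941 -0.0703  0.004 ]
base [ 0.393 -0.066  0.004]
loop [ 0.4413 -0.2322  0.059 ] [ 0.4895 -0.2613  0.059 ] [ 0.4654  -0.24675  0.059  ] -31.12082650583161
rest [ 0.5151 -0.1609  0.003 ]
rest [ 0.5548 -0.3067  0.003 ]
rest [ 0.4095 -0.3461  0.003 ]
rest [ 0.37   -0.2018  0.003 ]
[-3.59275853e-01  8.10568583e-02  1.98833762e-01  1.68852017e+00
 -2.88731340e-04  2.48835369e+00]
```

View pics/d.png

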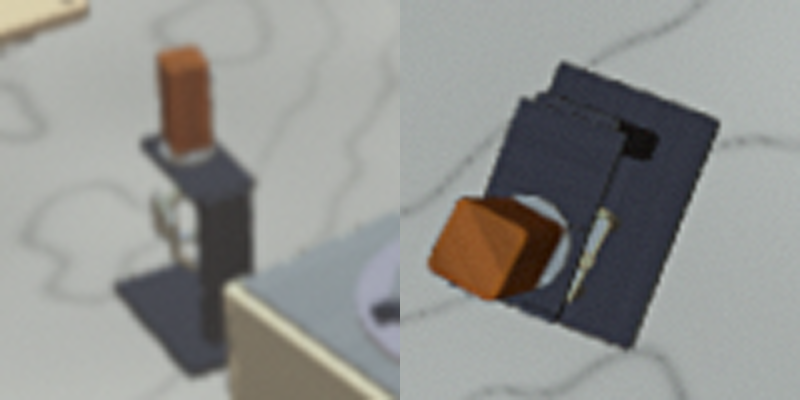

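move_arm(
  increments="0.6 -1 1 -0.13 1; 1.4 -2.2 3 -0.27 1; 2.2 -3.5 5 -0.41 1; 3 -4.8 7 -0.55 1; 3.8 -6 9 -0.69 1; 4.6 -7.2 11 -0.83 1; 5.4 -8.4 13 -0.97 1; 5.9 -9.3 14 -1.1 1; 6.16 -9.7 14.5 -1.22 1; 6.16 -9.7 14.5 -1.23 1",
)

```text
t: 3.7
position: [0.4309, -0.0395, 0.2356]
tcp_rot: [-2.271, -2.169, 0.002]
contact_force: [-0.1, 0.1, 0.2]
opening: 0.0857
```

```bash
python3 - <<'E'
from h import *
f=manip.grab_frame("wrist"); np.save("w2.npy",f,allow_pickle=True)
p=f["pixels"]; cv2.imwrite("pics/e.png",cv2.resize(p,(800,600),interpolation=3))
s=manip.state();print(s["t"],s["position"],s["tcp_rot"],s["q"])
for t in ("lifter_grip","lifter_hook","stand_slot"):
    for d in manip.recognise(f,t)[:2]: print(t,np.round(d["at"],1),round(d["conf"],2))
E
```

```text
3.75 [ 0.43119801 -0.03972513  0.23622902] [-2.27377802e+00 -2.16743814e+00  9.09999522e-04] [-9.16904199e-02  1.06197861e-01 -1.46450702e-01  1.31873848e+00
 -2.53411845e-04  1.52698456e+00]
lifter_grip [193.8 279.8] 0.67
lifter_hook [192.2 280.9] 0.61
stand_slot [163.3 299.4] 0.57
```

View pics/e.png

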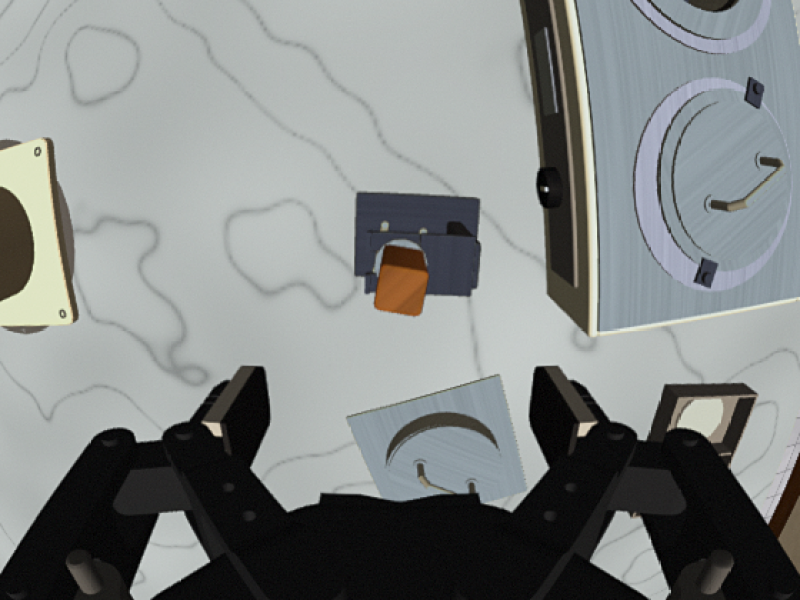

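```bash
python3 - <<'E'
from h import *
f=np.load("w2.npy",allow_pickle=True).item()
g=lambda x,y,z: atz(f,(y/600*420,x/800*560),z,True).round(4)
C=np.array([g(*p,.165) for p in [(385,266),(428,270),(423,316),(375,309)]]); print(C,C.mean(0))
for i in range(4): d=C[(i+1)%4]-C[i]; print(np.linalg.norm(d), np.degrees(np.arctan2(d[1],d[0])))
for p in [(356,192),(480,198)]: print("base",g(*p,.004))
for p in [(367,232),(478,237),(471,296),(365,292)]: print("fork",g(*p,.105))
p=f["pixels"]; cv2.imwrite("pics/g.png",cv2.resize(p[125:230,235:345],(800,764)[:2],interpolation=2)[:600])
E
```

```text
[[ 0.425  -0.0182  0.165 ]
 [ 0.4452 -0.021   0.165 ]
 [ 0.4422 -0.044   0.165 ]
 [ 0.419  -0.0393  0.165 ]] [ 0.43285  -0.030625  0.165   ]
0.020393136100168602 -7.891702428235708
0.023194827009486402 -97.43140797117252
0.023671290628100528 168.54765908804816
0.021936499264923748 74.12635832520029
base [0.3978 0.0065 0.004 ]
base [ 0.4979 -0.0024  0.004 ]
fork [ 0.4128 -0.0109  0.105 ]
fork [ 0.4792 -0.0167  0.105 ]
fork [ 0.4746 -0.0536  0.105 ]
fork [ 0.4092 -0.0481  0.105 ]
```

View pics/g.png

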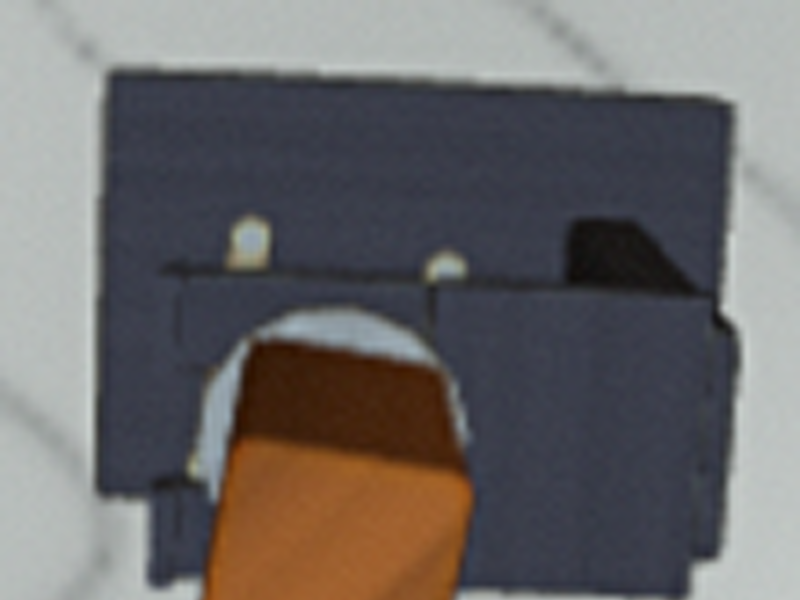

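```bash
python3 - <<'E'
from h import *
f=np.load("w2.npy",allow_pickle=True).item()
g=lambda x,y,z: atz(f,(125+y/7.273,235+x/7.273),z,True)
for a,b,z in [((235,437),(475,482),.165),((255,340),(440,372),.109),((442,262),(250,232),.04),((435,268),(252,240),.045)]:
    A,B=g(*a,z),g(*b,z); d=B-A; print(A.round(4),B.round(4),np.linalg.norm(d),np.degrees(np.arctan2(d[1],d[0])))
print(g(248,228,.050),g(320,310,.109))
s=manip.state(); print(s["position"],s["tcp_rot"])
E
```

```text
[ 0.4236 -0.0173  0.165 ] [ 0.4457 -0.0226  0.165 ] 0.02273903329517425 -13.500419934473307
[ 0.4237 -0.0188  0.109 ] [ 0.445  -0.0236  0.109 ] 0.021810608041534167 -12.583647611791266
[ 0.4486 -0.0215  0.04  ] [ 0.4211 -0.0159  0.04  ] 0.02806860778461635 168.43161990721657
[ 0.4473 -0.0216  0.045 ] [ 0.4215 -0.0164  0.045 ] 0.026357952214255805 168.60635653902082
[ 0.42122468 -0.0139052   0.05      ] [ 0.4313874  -0.01563635  0.109     ]
[ 0.4318419  -0.03969105  0.23693103] [2.27363470e+00 2.16657266e+00 1.06326560e-03]
```

move_arm(
  increments="0.3 0 0.5 0.08 1; 0.7 0 2 0.17 1; 0.7 0 4.5 0.17 1; 0.7 0 7 0.17 1; 0.7 0 9.5 0.17 1; 0.7 0 11 0.17 1; 0.7 0 11.7 0.17 1; 0.7 0 11.8 0.17 1; 0.7 0 11.8 0.17 -1; 0.7 0 11.8 0.17 -1",
  squeeze=80,
)

```text
t: 4.9
position: [0.4329, -0.032, 0.1194]
tcp_rot: [2.446, 1.969, 0.003]
contact_force: [-0.3, 0.6, 0.7]
opening: 0.059
```

move_arm(
  increments="0 0 0 0 -1; 0 0 0 0 -1; 0 0 0 0 -1; 0 0 0 0 -1; 0 0 0 0 -1; 0 0 0 0 -1; 0 0 0 0 -1; 0 0 0 0 -1; 0 0 0 0 -1; 0 0 0 0 -1",
)

```text
t: 5.9
position: [0.4325, -0.0319, 0.119]
tcp_rot: [2.446, 1.97, 0.002]
contact_force: [-1.8, 0.2, 6.0]
opening: 0.023
```

```bash
python3 - <<'E'
from h import *
f=manip.grab_frame("wrist"); np.save("w3.npy",f,allow_pickle=True)
p=f["pixels"]; cv2.imwrite("pics/i.png",cv2.resize(p[60:340,100:460],(800,622),interpolation=2)[:600])
s=manip.state();print(s["t"],s["position"],s["tcp_rot"],s["opening"],s["contact_force"],s["moment"])
E
```

```text
5.95 [ 0.43252833 -0.03189527  0.11897165] [2.44613136e+00 1.96971264e+00 1.67664464e-03] 0.023295966433192684 [-0.41665313  1.07895734  5.16239903] [ 0.0054688   0.08985414 -0.04445621]
```

View pics/i.png

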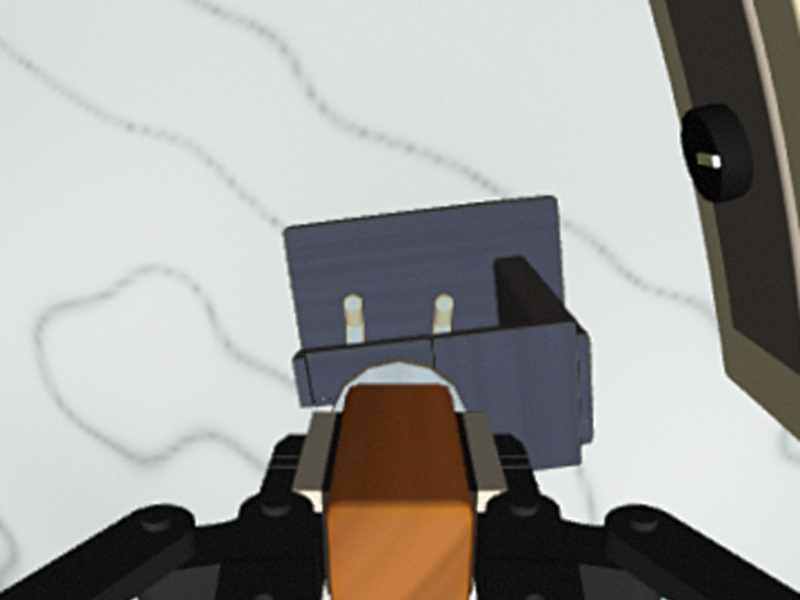

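move_arm(
  increments="0 0 -0.5 0 -1; 0 0 -1 0 -1; -0.1 -1 -1 0 -1; -0.35 -2.7 -1 0 -1; -0.6 -4.5 -1 0 -1; -0.8 -6.2 -1 0 -1; -0.9 -7 -2 0 -1; -0.9 -7 -5 0 -1; -0.9 -7 -8 0 -1; -0.9 -7 -10 0 -1",
)

```text
t: 6.95
position: [0.3623, -0.0257, 0.221]
tcp_rot: [2.445, 1.969, 0.004]
contact_force: [0.7, -0.1, -1.1]
opening: 0.0229
```

```bash
python3 - <<'E'
from h import *
s=manip.state();print(s["t"],s["position"],s["tcp_rot"],s["opening"],s["contact_force"],s["moment"])
y=2*np.arctan2(s["tcp_rot"][1],s["tcp_rot"][0]); X=np.array([np.cos(y),np.sin(y)]);Y=np.array([np.sin(y),-np.cos(y)])
d=np.array([.487,-.2105])-s["position"][:2]; print(np.degrees(y),d@X,d@Y)
E
```

```text
6.95 [ 0.36228169 -0.02573905  0.22096818] [2.44521191 1.96896809 0.00370594] 0.022923820159102864 [ 0.67706321 -0.11653452 -1.14791901] [ 0.02978105 -0.06172121  0.031595  ]
77.68440766912565 -0.1539071958267288 0.16125705770191104
```

Lifter is free (about −1.1 N, roughly its weight). To the lid, rotating +71° (turn −1.24).

move_arm(
  increments="-1.2 1.2 0 -0.12 -1; -3 3.1 0 -0.26 -1; -5 5.2 0 -0.4 -1; -7 7.3 0 -0.54 -1; -9 9.4 0 -0.68 -1; -11 11.5 0 -0.82 -1; -13 13.6 0 -0.96 -1; -14.6 15.3 0.5 -1.1 -1; -15.4 16.1 2 -1.22 -1; -15.4 16.1 3 -1.24 -1",
)

```text
t: 7.95
position: [0.4866, -0.2117, 0.1877]
tcp_rot: [-0.848, -3.025, 0.0]
contact_force: [0.1, 0.4, -1.7]
opening: 0.0231
```

```bash
cat >> h.py <<'E'
def st():
    s=manip.state(); y=2*np.arctan2(s["tcp_rot"][1],s["tcp_rot"][0]); X=np.array([np.cos(y),np.sin(y)]);Y=np.array([np.sin(y),-np.cos(y)])
    print("t",s["t"],s["position"].round(4),s["tcp_rot"].round(4),"yaw",np.degrees(y).round(2),"F",s["contact_force"].round(2),"M",s["moment"].round(3),s["opening"].round(4))
    return s["position"],X,Y
E
python3 - <<'E'
from h import *
f=manip.grab_frame("wrist"); np.save("w4.npy",f,allow_pickle=True)
p=f["pixels"]; cv2.imwrite("pics/j.png",cv2.resize(p[50:310,90:440],(800,594),interpolation=2))
st()
for t,z in (("lid",.03),("lid_loop",.059),("rest",.02)):
    for d in manip.regions_of(f,t)[:2]: print(t,np.round(d["at"],1),round(d["conf"],2),d["mask"].sum(),atz(f,d["at"],z,True).round(4))
E
```

```text
Traceback (most recent call last):
  File "h.py", line 17, in st
    print("t",s["t"],s["position"].round(4),s["tcp_rot"].round(4),"yaw",np.degrees(y).round(2),"F",s["contact_force"].round(2),"M",s["moment"].round(3),s["opening"].round(4))
                                                                                                                                                        ^^^^^^^^^^^^^^^^^^
AttributeError: 'float' object has no attribute 'round'
```

View pics/j.png

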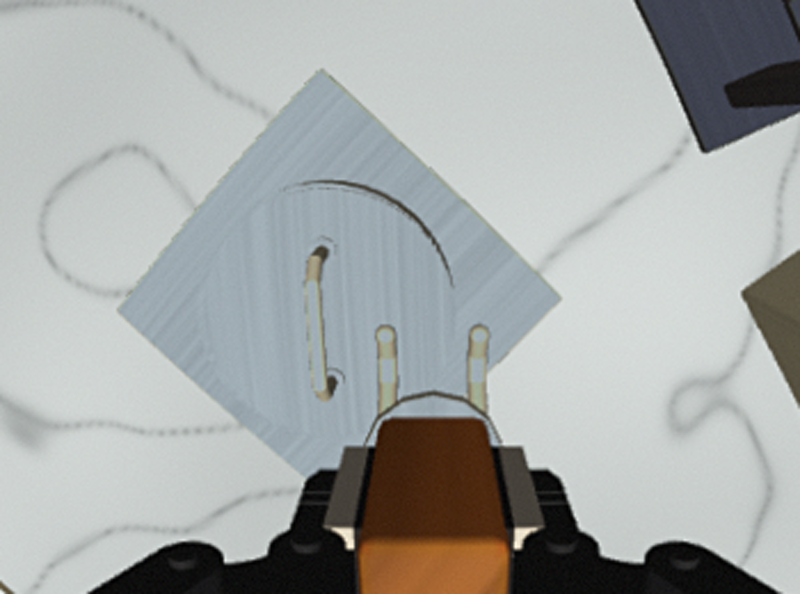

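```bash
sed -i 's/s\["opening"\].round(4)/round(float(s["opening"]),4)/' h.py; python3 - <<'E'
from h import *
f=np.load("w4.npy",allow_pickle=True).item()
p,X,Y=st()
g=lambda x,y,z: atz(f,(50+y/2.2857,90+x/2.2857),z,True)
def loc(q): d=q[:2]-p[:2]; return (d@X*1e3).round(1),(d@Y*1e3).round(1)
print("lifter frame is -Y; values (toolx,tooly) mm")
for n,a,b in (("bar",(315,262),(322,390)),("straight",(314,280),(320.5,370))):
    A,B=g(*a,.059),g(*b,.059); d=A-B; m=(A+B)/2; print(n,A.round(4),B.round(4),m.round(4),np.linalg.norm(d),"ang",np.degrees(np.arctan2(d[1],d[0])),loc(m))
A,B=g(327,243,.03),g(335,383,.03);print("feet",((A+B)/2).round(4),np.linalg.norm(A-B),loc((A+B)/2),np.degrees(np.arctan2(*(A-B)[[1,0]])))
hz=p[2]-.08
for q,z in (((386,335),hz+.008),((478,335),hz+.032),((478,335),hz+.0)): print("hook",loc(g(*q,z)),g(*q,z).round(4))
for t,z in (("lid",.03),("lid_loop",.045)):
    for d in manip.recognise(f,t)[:2]: print(t,np.round(d["at"],1),round(d["conf"],2),atz(f,d["at"],z,True).round(4))
c=np.array([g(*q,.003) for q in [(322,70),(561,297),(119,311)]]);print("rest c",((c[1]+c[2])/2).round(4),c.round(4))
E
```

```text
t 8.0 [ 0.4849 -0.2103  0.1858] [-8.4770e-01 -3.0207e+00 -1.3000e-03] yaw -211.35 F [-1.06  0.48 -4.17] M [ 0.094  0.145 -0.019] 0.0231
lifter frame is -Y; values (toolx,tooly) mm
bar [ 0.4409 -0.2356  0.059 ] [ 0.4844 -0.2613  0.059 ] [ 0.4627 -0.2485  0.059 ] 0.0504305596014283 ang 149.45233873842338 (np.float64(-0.9), np.float64(-44.1))
straight [ 0.4465 -0.2397  0.059 ] [ 0.4773 -0.2572  0.059 ] [ 0.4619 -0.2485  0.059 ] 0.03540257192860889 ang 150.42748236809453 (np.float64(-0.2), np.float64(-44.5))
feet [ 0.4648 -0.2487  0.03  ] 0.06046273841685877 (np.float64(-2.9), np.float64(-43.3)) 149.93836095371776
hook (np.float64(10.9), np.float64(-14.7)) [ 0.4679 -0.2172  0.1138]
hook (np.float64(17.4), np.float64(11.6)) [ 0.4761 -0.1913  0.1378]
hook (np.float64(8.7), np.float64(13.6)) [ 0.4845 -0.1941  0.1058]
lid [181.5 228.1] 0.78 [ 0.4564 -0.2509  0.03  ]
lid [249.6 548.6] 0.78 [0.7454 0.0572 0.03  ]
lid_loop [183.3 233.5] 0.97 [ 0.4589 -0.2438  0.045 ]
rest c [ 0.4637 -0.2524  0.003 ] [[ 0.3733 -0.1996  0.003 ]
 [ 0.5158 -0.1615  0.003 ]
 [ 0.4117 -0.3432  0.003 ]]
```

move_arm(
  increments="0 0 1 -0.02 -1; 0 0 2.5 -0.02 -1; 0 0 4 -0.02 -1; 0 0 5.3 -0.02 -1; 0 0 6.2 -0.02 -1; 0 0 6.7 -0.02 -1; 0 0 6.8 -0.02 -1; 0 0 6.8 -0.02 -1; 0 0 6.8 -0.02 -1; 0 0 6.8 -0.02 -1",
)

```text
t: 9.1
position: [0.4866, -0.2107, 0.1209]
tcp_rot: [0.816, 3.032, -0.0]
contact_force: [-0.3, -0.5, -1.8]
opening: 0.0233
```

```bash
python3 - <<'E'
from h import *
f=manip.grab_frame("wrist"); np.save("w5.npy",f,allow_pickle=True)
p=f["pixels"]; cv2.imwrite("pics/k.png",cv2.resize(p[50:310,90:440],(800,594),interpolation=2))
p,X,Y=st()
for L in ((.4623,-.2485),): d=np.array(L)-p[:2]; print(d@X,d@Y)
E
```

```text
t 9.15 [ 0.4865 -0.2107  0.1208] [ 8.1630e-01  3.0326e+00 -3.0000e-04] yaw 149.87 F [ 0.42  0.47 -1.05] M [-0.039  0.005 -0.038] 0.0233
0.0019356253332618104 -0.04480754252842534
```

View pics/k.png

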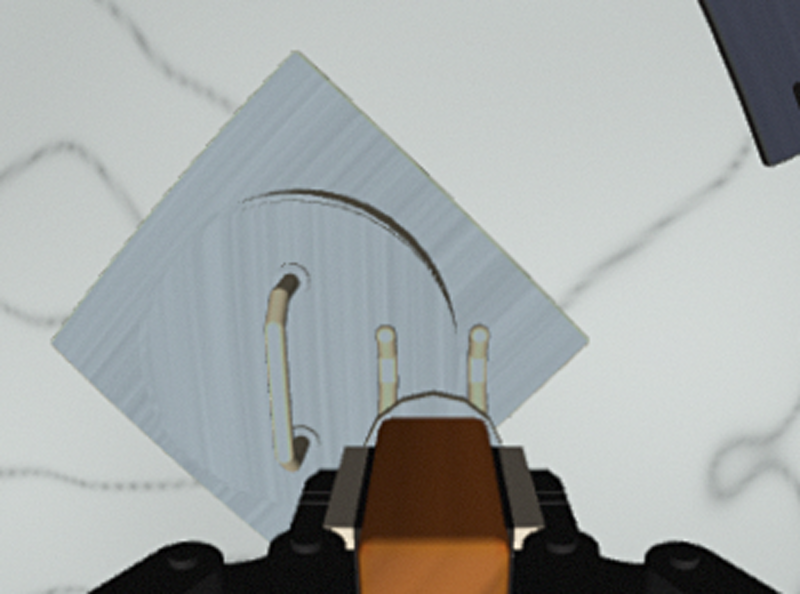

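```bash
python3 - <<'E'
from h import *
f=np.load("w5.npy",allow_pickle=True).item()
p,X,Y=st()
g=lambda x,y,z: atz(f,(50+y/2.2857,90+x/2.2857),z,True)
def loc(q): d=q[:2]-p[:2]; return (d@X*1e3).round(1),(d@Y*1e3).round(1)
for a,b in (((276,293),(290,465)),((274,320),(284,440))):
    A,B=g(*a,.059),g(*b,.059); d=A-B; m=(A+B)/2; print(m.round(4),np.linalg.norm(d),"ang",np.degrees(np.arctan2(d[1],d[0])),loc(m),loc(A),loc(B))
A,B=g(290,283,.033),g(302,440,.033);print("feet",loc((A+B)/2),loc(A),loc(B))
hz=p[2]-.08
for q,z in (((386,333),hz+.011),((386,390),hz),((478,335),hz+.032),((478,390),hz)): print("hook",loc(g(*q,z)))
E
```

```text
t 9.15 [ 0.4865 -0.2107  0.1208] [ 8.1630e-01  3.0326e+00 -3.0000e-04] yaw 149.87 F [ 0.42  0.47 -1.05] M [-0.039  0.005 -0.038] 0.0233
[ 0.4626 -0.2483  0.059 ] 0.05379925564148399 ang 150.8097489878345 (np.float64(1.8), np.float64(-44.5)) (np.float64(28.7), np.float64(-45.0)) (np.float64(-25.1), np.float64(-44.1))
[ 0.4618 -0.2492  0.059 ] 0.03747966408398425 ang 150.82188840939244 (np.float64(2.0), np.float64(-45.7)) (np.float64(20.7), np.float64(-46.0)) (np.float64(-16.7), np.float64(-45.4))
feet (np.float64(-0.7), np.float64(-45.3)) (np.float64(26.4), np.float64(-45.9)) (np.float64(-27.9), np.float64(-44.8))
hook (np.float64(14.9), np.float64(-14.0))
hook (np.float64(-6.9), np.float64(-15.1))
hook (np.float64(19.9), np.float64(11.9))
hook (np.float64(-6.9), np.float64(14.2))
```

move_arm(
  increments="0.1 0 0.2 0 -1; 0.1 -0.4 0.25 0 -1; 0.1 -1 0.25 0 -1; 0.1 -1.6 0.25 0 -1; 0.1 -2.2 0.25 0 -1; 0.1 -2.8 0.25 0 -1; 0.1 -3.4 0.25 0 -1; 0.1 -4 0.25 0 -1; 0.1 -4.5 0.25 0 -1; 0.1 -4.5 0.25 0 -1",
)

```text
t: 10.15
position: [0.4678, -0.2435, 0.1203]
tcp_rot: [0.807, 3.026, 0.026]
contact_force: [9.8, 17.9, 7.4]
opening: 0.0234
```

```bash
python3 - <<'E'
from h import *
st()
E
```

```text
t 10.15 [ 0.4678 -0.2435  0.1203] [0.8069 3.0264 0.0256] yaw 150.14 F [ 9.82 17.88  7.37] M [ 4.62  -2.332  0.264] 0.0234
```

```bash
python3 - <<'E'
from h import *
f=manip.grab_frame("wrist"); np.save("w6.npy",f,allow_pickle=True)
s=manip.grab_frame("scene")["pixels"]
p=f["pixels"]; a=cv2.resize(p[130:290,180:340],(400,400),interpolation=2); b=cv2.resize(s[200:280,110:190],(400,400),interpolation=2)
cv2.imwrite("pics/l.png",np.hstack([a,b])); st()
E
```

```text
t 10.25 [ 0.4679 -0.2435  0.1203] [0.8063 3.0268 0.0242] yaw 150.17 F [ 7.99 16.95  7.01] M [ 4.55  -2.381  0.283] 0.0233
```

View pics/l.png

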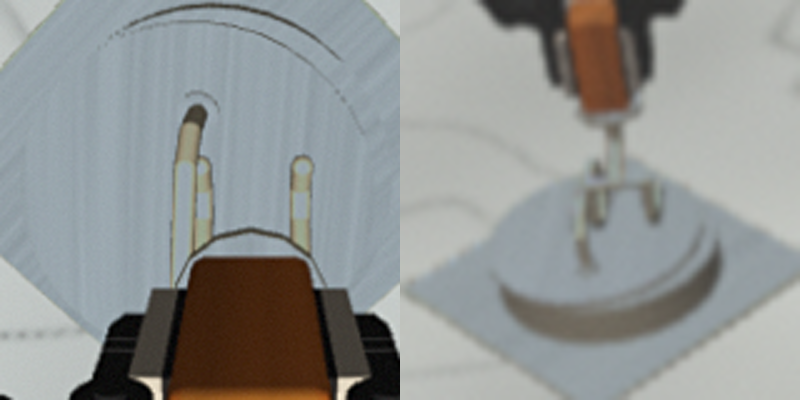

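move_arm(
  increments="0 0.4 0 0 -1; 0 0.8 0 0 -1; 0 1.2 0 0 -1; 0 1.8 0 0 -1; 0 2.4 0 0 -1; 0 3 0 0 -1; 0 3.4 0 0 -1; 0 3.5 0 0 -1; 0 3.5 0 0 -1; 0 3.5 0 0 -1",
)

```text
t: 11.25
position: [0.4802, -0.2188, 0.1178]
tcp_rot: [-0.817, -3.034, 0.0]
contact_force: [-0.1, -0.8, -1.1]
opening: 0.0227
```

```bash
python3 - <<'E'
from h import *
f=manip.grab_frame("wrist"); np.save("w7.npy",f,allow_pickle=True)
p=f["pixels"]; cv2.imwrite("pics/m.png",cv2.resize(p[90:290,140:400],(780,600),interpolation=2))
st()
for t,z in (("lid",.03),("lid_loop",.05),("lifter_hook",.04),("rest",.02)):
    for d in manip.regions_of(f,t)[:2]: print(t,np.round(d["at"],1),round(d["conf"],2),atz(f,d["at"],z,True).round(4))
E
```

```text
t 11.3 [ 0.4801 -0.2188  0.1178] [-8.1680e-01 -3.0335e+00  2.0000e-04] yaw -210.14 F [ 0.37 -0.25 -2.12] M [-0.001 -0.014  0.039] 0.0231
lid [199.6 214.9] 0.61 [ 0.4498 -0.2571  0.03  ]
lid_loop [199.8 217.4] 0.62 [ 0.448  -0.2492  0.05  ]
lifter_hook [278.3 278.2] 0.58 [ 0.5257 -0.2465  0.04  ]
rest [146.7 250.2] 0.86 [ 0.4302 -0.2151  0.02  ]
```

move_arm(
  increments="0 0 0.1 0 -1; 0 0 0.2 0 -1; 0 0 0.3 0 -1; 0 0 0.4 0 -1; 0 0 0.5 0 -1; 0 0 0.5 0 -1; 0 0 0.5 0 -1; 0 0 0.5 0 -1; 0 0 0.5 0 -1; 0 0 0.5 0 -1",
)

```text
t: 12.5
position: [0.4802, -0.2187, 0.1129]
tcp_rot: [0.816, 3.034, 0.0]
contact_force: [0.7, 0.8, 0.4]
opening: 0.0232
```

View pics/m.png

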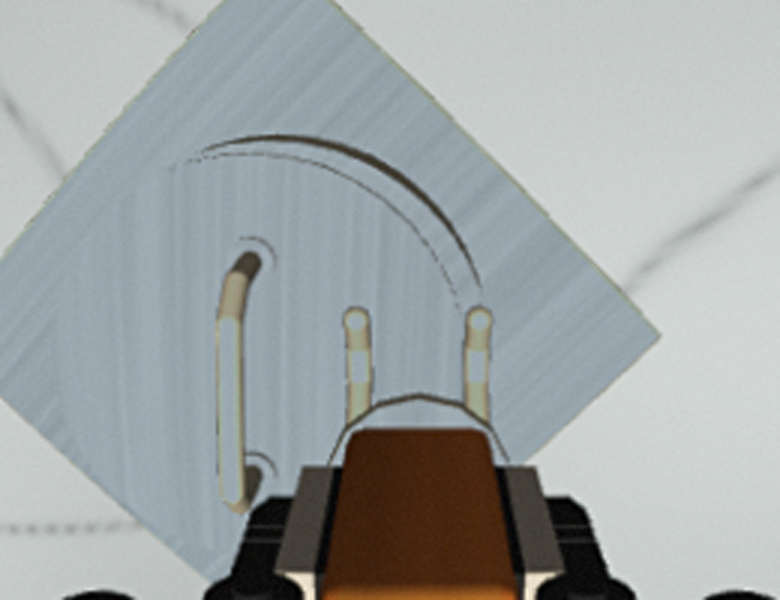

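move_arm(
  increments="0 0 0.1 0 -1; 0 0 0.2 0 -1; 0 0 0.2 0 -1; 0 0 0.2 0 -1; 0 0 0.2 0 -1; 0 0 0.2 0 -1; 0 0 0.2 0 -1; 0 0 0.2 0 -1; 0 0 0.2 0 -1; 0 0 0.2 0 -1",
)

```text
t: 13.5
position: [0.4805, -0.2187, 0.1126]
tcp_rot: [0.816, 3.032, -0.0]
contact_force: [-2.5, 1.9, 9.1]
opening: 0.0228
```

```bash
python3 - <<'E'
from h import *
f=np.load("w7.npy",allow_pickle=True).item()
p,X,Y=st()
g=lambda x,y,z: atz(f,(90+y/3,140+x/3),z,True)
def loc(q): d=q[:2]-np.array([.4801,-.2188]); return (d@X*1e3).round(1),(d@Y*1e3).round(1)
for a,b in (((230,282),(235,505)),((230,320),(232,480))):
  for z in (.059,.064):
    A,B=g(*a,z),g(*b,z); d=A-B; m=(A+B)/2; print(z,m.round(4),np.linalg.norm(d),"ang",np.degrees(np.arctan2(d[1],d[0])),loc(m),loc(A),loc(B))
A,B=g(248,262,.033),g(252,480,.033);print("feet",loc((A+B)/2),loc(A),loc(B),np.linalg.norm(A-B))
for z in (.046,.050): print("tip",loc(g(356,322,z)))
E
```

```text
t 13.5 [ 0.4805 -0.2187  0.1126] [ 8.1610e-01  3.0321e+00 -4.0000e-04] yaw 149.87 F [-2.54  1.9   9.14] M [0.37  0.951 0.008] 0.0228
0.059 [ 0.4599 -0.2552  0.059 ] 0.052884606371169554 ang 147.61005849786588 (np.float64(-0.9), np.float64(-41.6)) (np.float64(25.6), np.float64(-40.6)) (np.float64(-27.3), np.float64(-42.7))
0.064 [ 0.4589 -0.2534  0.064 ] 0.05157401189092751 ang 147.6100584978659 (np.float64(0.9), np.float64(-40.6)) (np.float64(26.7), np.float64(-39.6)) (np.float64(-24.8), np.float64(-41.6))
0.059 [ 0.4607 -0.256   0.059 ] 0.03804449652028234 ang 146.9928228937904 (np.float64(-1.9), np.float64(-42.0)) (np.float64(17.1), np.float64(-41.0)) (np.float64(-20.9), np.float64(-42.9))
0.064 [ 0.4596 -0.2542  0.064 ] 0.03710167193361297 ang 146.9928228937904 (np.float64(-0.1), np.float64(-40.9)) (np.float64(18.5), np.float64(-40.0)) (np.float64(-18.6), np.float64(-41.9))
feet (np.float64(-4.1), np.float64(-42.1)) (np.float64(24.5), np.float64(-41.1)) (np.float64(-32.7), np.float64(-43.1)) 0.05727754185526441
tip (np.float64(13.1), np.float64(-14.4))
tip (np.float64(14.2), np.float64(-14.1))
```

move_arm(
  increments="0 0 -0.15 0 -1; 0 0 -0.3 0 -1; 0 0 -0.35 0.02 -1; -0.1 0 -0.35 0.02 -1; -0.1 -0.4 -0.35 0.02 -1; -0.1 -0.9 -0.35 0.02 -1; -0.1 -1.4 -0.35 0.02 -1; -0.1 -1.9 -0.35 0.02 -1; -0.1 -2.3 -0.35 0.02 -1; -0.1 -2.5 -0.35 0.02 -1",
)

```text
t: 14.5
position: [0.4693, -0.2396, 0.1145]
tcp_rot: [0.846, 3.024, 0.008]
contact_force: [3.9, 6.9, -0.6]
opening: 0.0234
```

```bash
python3 - <<'E'
from h import *
st()
E
```

```text
t 14.5 [ 0.4693 -0.2396  0.1145] [0.8457 3.0242 0.0076] yaw 148.75 F [ 3.93  6.88 -0.6 ] M [ 1.754 -0.936  0.056] 0.0234
```

move_arm(
  increments="0 0.6 0 0 -1; 0 1.2 0 0 -1; 0 1.5 -2 0 -1; 0 1.5 -5 0 -1; 0 1 -8 0.1 -1; 0 -0.5 -8.5 0.24 -1; 0 -2 -8.5 0.38 -1; 0 -3.5 -8.5 0.52 -1; 0 -5 -8.5 0.66 -1; 0 -6.2 -8.5 0.8 -1",
)

```text
t: 15.5
position: [0.436, -0.2943, 0.1993]
tcp_rot: [-1.965, -2.451, 0.002]
contact_force: [0.2, -0.5, -1.1]
opening: 0.0233
```

move_arm(
  increments="0 0 0 0.14 -1; 0 0 0 0.28 -1; 0 0 0 0.42 -1; 0 0 0 0.56 -1; 0 0 0 0.7 -1; 0 0 0 0.775 -1; 0 0 0 0.775 -1; 0 0 0 0.775 -1; 0 0 0 0.775 -1; 0 0 0 0.775 -1",
)

```text
t: 16.5
position: [0.4364, -0.2938, 0.1993]
tcp_rot: [2.741, 1.536, -0.0]
contact_force: [0.4, -0.3, -1.7]
opening: 0.0232
```

```bash
python3 - <<'E'
from h import *
f=manip.grab_frame("wrist"); np.save("w8.npy",f,allow_pickle=True)
p=f["pixels"]; cv2.imwrite("pics/n.png",cv2.resize(p[50:290,120:440],(800,600),interpolation=2))
st()
E
```

```text
t 16.55 [ 0.4364 -0.2938  0.1993] [ 2.7408e+00  1.5355e+00 -2.0000e-04] yaw 58.52 F [ 1.15  0.69 -1.28] M [0.018 0.021 0.028] 0.023
```

View pics/n.png

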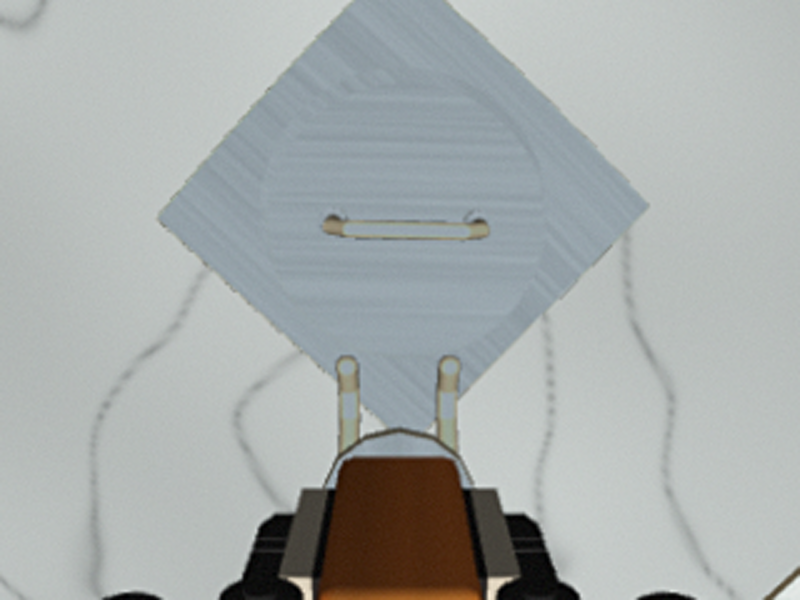

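```bash
python3 - <<'E'
from h import *
f=np.load("w8.npy",allow_pickle=True).item()
p,X,Y=st()
g=lambda x,y,z: atz(f,(50+y/2.5,120+x/2.5),z,True)
def loc(q): d=q[:2]-p[:2]; return (d@X*1e3).round(1),(d@Y*1e3).round(1)
A,B=g(328,227,.059),g(487,230,.059); d=B-A; m=(A+B)/2; print(m.round(4),np.linalg.norm(d),"ang",np.degrees(np.arctan2(d[1],d[0])),loc(m),loc(A),loc(B))
A,B=g(334,217,.033),g(478,217,.033); print("feet",loc((A+B)/2),np.linalg.norm(A-B))
hz=p[2]-.08
for q in ((347,365),(449,365)): print("hook",loc(g(*q,hz+.011)))
E
```

```text
t 16.55 [ 0.4364 -0.2938  0.1993] [ 2.7408e+00  1.5355e+00 -2.0000e-04] yaw 58.52 F [ 1.15  0.69 -1.28] M [0.018 0.021 0.028] 0.023
[ 0.4626 -0.2572  0.059 ] 0.05549212040788493 ang -32.47495094528174 (np.float64(44.9), np.float64(3.3)) (np.float64(45.4), np.float64(-24.4)) (np.float64(44.4), np.float64(31.1))
feet (np.float64(46.8), np.float64(3.0)) 0.05470773241538237
hook (np.float64(14.6), np.float64(-13.8))
hook (np.float64(14.6), np.float64(13.8))
```

move_arm(
  increments="0 0.2 1 0.02 -1; 0 0.33 3 0.02 -1; 0 0.33 5 0.02 -1; 0 0.33 6.7 0.02 -1; 0 0.33 7.7 0.02 -1; 0 0.33 8.2 0.02 -1; 0 0.33 8.35 0.02 -1; 0 0.33 8.4 0.02 -1; 0 0.33 8.4 0.02 -1; 0 0.33 8.4 0.02 -1",
)

```text
t: 17.55
position: [0.4396, -0.2958, 0.1161]
tcp_rot: [2.755, 1.507, 0.001]
contact_force: [-0.4, -0.4, -1.5]
opening: 0.0233
```

```bash
python3 - <<'E'
from h import *
p,X,Y=st(); d=np.array([.4628,-.2570])-p[:2]; print(d@X,d@Y)
f=manip.grab_frame("wrist")
for t,z in (("lid_loop",.059),("lifter_hook",.04)):
    for e in manip.regions_of(f,t)[:1]:
        r,c=np.nonzero(e["mask"]); print(t,e["conf"],e["at"],r.min(),r.max(),c.min(),c.max())
E
```

```text
t 17.55 [ 0.4396 -0.2958  0.1161] [2.7553e+00 1.5066e+00 1.1000e-03] yaw 57.34 F [-0.38 -0.41 -1.48] M [ 0.003  0.032 -0.012] 0.0233
0.04517199262310238 -0.0014451288476196207
lid_loop 0.68 [146.6, 280.4] 73 222 200 351
lifter_hook 0.66 [279.7, 280.3] 192 338 246 313
```

move_arm(
  increments="0 -0.1 0.1 0 -1; 0.4 -0.1 0.1 0 -1; 1 -0.1 0.1 0 -1; 1.6 -0.1 0.1 0 -1; 2.2 -0.1 0.1 0 -1; 2.8 -0.1 0.1 0 -1; 3.4 -0.1 0.1 0 -1; 4 -0.1 0.1 0 -1; 4.5 -0.1 0.1 0 -1; 4.5 -0.1 0.1 0 -1",
)

```text
t: 18.7
position: [0.463, -0.2565, 0.1143]
tcp_rot: [-2.756, -1.509, -0.0]
contact_force: [0.2, -0.8, -1.1]
opening: 0.0233
```

```bash
python3 - <<'E'
from h import *
st()
f=manip.grab_frame("wrist"); np.save("w9.npy",f,allow_pickle=True)
for t in ("lid","lid_loop","lifter_hook"):
    for e in manip.regions_of(f,t)[:2]:
        r,c=np.nonzero(e["mask"]); print(t,round(e["conf"],2),np.round(e["at"],1),r.min(),r.max(),c.min(),c.max())
E
```

```text
t 18.7 [ 0.463  -0.2565  0.1143] [-2.7557e+00 -1.5086e+00 -2.0000e-04] yaw -302.6 F [ 0.23 -0.82 -1.07] M [ 0.069  0.013 -0.048] 0.0233
lid 0.58 [190.8 276.2] 137 255 207 351
lid 0.32 [281.4 278.8] 192 337 247 313
lid_loop 0.86 [192.7 279. ] 137 255 206 350
lid_loop 0.74 [280.9 280.3] 192 337 247 313
lifter_hook 0.58 [282.2 279.3] 193 337 248 312
```

move_arm(
  increments="0 0 -0.3 0 -1; 0 0 -0.8 0 -1; 0 0 -1.3 0 -1; 0 0 -1.6 0 -1; 0 0 -1.8 0 -1; 0 0 -2 0 -1; 0 0 -2.2 0 -1; 0 0 -2.3 0 -1; 0 0 -2.4 0 -1; 0 0 -2.4 0 -1",
)

```text
t: 19.9
position: [0.4625, -0.257, 0.1381]
tcp_rot: [-2.756, -1.507, 0.0]
contact_force: [0.5, -0.6, -6.2]
opening: 0.0235
```

```bash
python3 - <<'E'
from h import *
st()
f=manip.grab_frame("wrist")
for t in ("lid","lid_loop"):
    for e in manip.regions_of(f,t)[:1]:
        r,c=np.nonzero(e["mask"]); print(t,round(e["conf"],2),np.round(e["at"],1),r.min(),r.max(),c.min(),c.max())
E
```

```text
t 19.9 [ 0.4625 -0.257   0.1381] [-2.7561e+00 -1.5071e+00  4.0000e-04] yaw -302.66 F [ 0.54 -0.57 -6.21] M [ 0.03  -0.058 -0.035] 0.0235
lid 0.66 [186.6 274.4] 134 250 211 345
lid_loop 0.96 [187.7 279.6] 134 250 211 346
```

move_arm(
  increments="0 0 -0.8 0 -1; 0 0 -2 0 -1; 0 0 -4 0 -1; 0 0 -6.5 0 -1; 0 0 -9 0 -1; 0 0 -11.5 0 -1; 0 0 -14 0 -1; 0 0 -16 0 -1; 0 0 -17 0 -1; 0 0 -17.5 0 -1",
)

```text
t: 21.05
position: [0.463, -0.2573, 0.3151]
tcp_rot: [2.754, 1.506, 0.002]
contact_force: [0.4, 0.2, -5.8]
opening: 0.023
```

```bash
cat >> h.py <<'E'
def hole(f,c0,z,fish,lo=20,hi=60,r=90,name=None):
    # darkest blob near c0 (row,col): Otsu in a window, ellipse fit
    g=cv2.cvtColor(f["pixels"],cv2.COLOR_BGR2GRAY); r0,q0=max(0,int(c0[0]-r)),max(0,int(c0[1]-r)); w=g[r0:int(c0[0]+r),q0:int(c0[1]+r)]
    out=[]
    for th in range(30,150,10):
        m=(cv2.GaussianBlur(w,(3,3),0)<th).astype(np.uint8)
        for c in cv2.findContours(m,0,cv2.CHAIN_APPROX_NONE)[0]:
            if cv2.contourArea(c)<300: continue
            h=cv2.convexHull(c); e=cv2.fitEllipse(h); a=np.pi/4*e[1][0]*e[1][1]
            P=np.array([atz(f,(y+r0,x+q0),z,fish)[:2] for x,y in h[:,0]]); 
            A=np.c_[2*P,np.ones(len(P))]; s=np.linalg.lstsq(A,(P**2).sum(1),rcond=None)[0]; R=np.sqrt(s[2]+s[0]**2+s[1]**2)
            out.append((th,round(e[0][1]+r0,1),round(e[0][0]+q0,1),s[:2].round(4),round(R*1e3,1),round(np.std(np.linalg.norm(P-s[:2],axis=1))*1e3,2)))
    return out
E
python3 - <<'E'
from h import *
st()
f=manip.grab_frame("top"); s=manip.grab_frame("scene")
for n,F,c,r in (("top",f,(199,232),28),("scene",s,(196,325),28)):
    for o in hole(F,c,.117,False,r=r): print(n,o)
for n,F in (("top",f),("scene",s)):
  for e in manip.regions_of(F,"well_open")[:2]:
    r,c=np.nonzero(e["mask"]); print(n,round(e["conf"],2),np.round(e["at"],1),r.min(),r.max(),c.min(),c.max(),e["mask"].sum())
E
```

```text
t 21.05 [ 0.463  -0.2573  0.3151] [2.7542e+00 1.5061e+00 2.4000e-03] yaw 57.34 F [ 0.36  0.23 -5.82] M [ 0.029 -0.038  0.03 ] 0.023Traceback (most recent call last):
  File "<stdin>", line 5, in <module>
  File "h.py", line 27, in hole
    h=cv2.convexHull(c); e=cv2.fitEllipse(h); a=np.pi/4*e[1][0]*e[1][1]
                           ~~~~~~~~~~~~~~^^^
cv2.error: OpenCV(4.12.0) /io/opencv/modules/imgproc/src/shapedescr.cpp:361: error: (-201:Incorrect size of input array) There should be at least 5 points to fit the ellipse in function 'fitEllipseNoDirect'
```

move_arm(
  increments="0.5 -0.15 0 0 -1; 1.8 -0.5 0 0 -1; 4.2 -1.2 0 0 -1; 7.5 -2.2 0 0 -1; 11.5 -3.5 0 0 -1; 15.5 -4.7 0 0 -1; 19.5 -5.9 0 0 -1; 23.5 -7.1 0 0 -1; 27.5 -8.3 0 0 -1; 30.5 -9.3 0 0 -1",
)

```text
t: 22.15
position: [0.5486, 0.0537, 0.3122]
tcp_rot: [-2.753, -1.51, 0.002]
contact_force: [1.1, -0.4, -5.8]
opening: 0.0232
```

move_arm(
  increments="2 -0.6 0 0 -1; 3.7 -1.1 0 0 -1; 4.8 -1.4 0 0 -1; 5.3 -1.6 0 0 -1; 5.5 -1.6 0 0 -1; 5.5 -1.6 0 0 -1; 5.5 -1.6 0 0 -1; 5.5 -1.6 0 0 -1; 5.5 -1.6 0 0 -1; 5.5 -1.6 0 0 -1",
)

```text
t: 23.15
position: [0.5652, 0.1045, 0.3135]
tcp_rot: [-2.757, -1.506, -0.001]
contact_force: [1.3, 0.3, -6.5]
opening: 0.0233
```

```bash
sed -i 's/<300: continue/<150: continue/; s/h=cv2.convexHull(c); e/h=cv2.convexHull(c)\n            if len(h)<8: continue\n            e/' h.py
python3 - <<'E'
from h import *
st()
f=manip.grab_frame("top"); s=manip.grab_frame("scene"); w=manip.grab_frame("wrist")
np.save("w10.npy",[f,s,w],allow_pickle=True)
R=np.round
def pf(F,P):
    c=F["view"]@np.r_[P,1]; v=np.array([c[0],-c[1],-c[2]]); th=np.arctan2(np.hypot(v[0],v[1]),v[2]); k=th/np.hypot(v[0],v[1]); return F["cy"]+F["fy"]*v[1]*k,F["cx"]+F["fx"]*v[0]*k
G=np.array([.645,.232,.117]); cw=pf(w,G); print(cw, proj(f,G),proj(s,G))
for n,F,c,r in (("top",f,proj(f,G)[0],28),("scene",s,proj(s,G)[0],40),("wrist",w,cw,75)):
    for o in hole(F,c,.117,n=="wrist",r=r): print(n,*o)
    for e in manip.regions_of(F,"well_open")[:2]:
        r,c=np.nonzero(e["mask"]); print(n,round(e["conf"],2),np.round(e["at"],1),r.min(),r.max(),c.min(),c.max(),e["mask"].sum())
E
```

```text
t 23.15 [0.5652 0.1045 0.3135] [-2.7569e+00 -1.5064e+00 -6.0000e-04] yaw -302.69 F [ 1.26  0.35 -6.49] M [-0.022  0.004 -0.008] 0.0233
(np.float64(36.466641369579776), np.float64(277.72148674379764)) [[197.38705773 212.39808692]] [[190.8377591 341.1160413]]
top 90 198.9 203.6 [0.6478 0.2573] 59.4 21.42
scene 90 194.6 325.5 [0.6342 0.1838] 39.6 2.27
scene 90 160.7 345.0 [0.5158 0.3756] 48.6 13.75
scene 100 194.8 325.6 [0.6344 0.1846] 40.7 1.86
scene 100 160.0 345.1 [0.5193 0.3733] 49.5 14.86
scene 110 194.9 325.4 [0.6348 0.1835] 42.0 1.34
scene 110 161.4 344.7 [0.5173 0.3702] 49.6 17.25
scene 120 199.2 381.8 [0.753  0.1743] 67.4 9.4
scene 120 195.0 325.4 [0.6348 0.1834] 43.5 0.66
scene 120 182.1 375.0 [0.6773 0.3497] 63.3 21.32
scene 120 164.6 344.0 [0.5058 0.3156] 80.9 22.32
scene 130 199.9 382.1 [0.7522 0.1752] 66.1 20.09
scene 130 194.9 325.3 [0.6346 0.1834] 45.4 0.6
scene 130 183.7 376.4 [0.6956 0.3639] 79.0 6.24
scene 130 168.2 344.3 [0.5616 0.3402] 85.7 25.2
scene 140 200.9 380.6 [0.7534 0.1729] 64.8 19.87
scene 140 195.0 325.3 [0.6347 0.1835] 47.2 0.78
scene 140 184.3 376.7 [0.
[... 291 characters left out ...]
42.9 0.09
wrist 70 80.3 299.1 [0.6386 0.181 ] 43.1 0.09
wrist 80 80.2 299.1 [0.6387 0.181 ] 43.3 0.1
wrist 90 80.4 299.1 [0.6386 0.1809] 43.5 0.11
wrist 90 32.6 337.6 [0.7008 0.204 ] 9.1 1.04
wrist 100 80.3 299.1 [0.6386 0.181 ] 43.6 0.08
wrist 100 32.8 338.1 [0.7011 0.2031] 9.6 0.92
wrist 110 80.3 299.0 [0.6387 0.1811] 43.8 0.09
wrist 110 32.7 338.2 [0.7013 0.2033] 9.6 1.11
wrist 120 80.2 299.1 [0.6387 0.1811] 43.9 0.09
wrist 120 32.4 337.9 [0.701 0.204] 9.8 1.05
wrist 130 80.2 299.1 [0.6388 0.1811] 44.0 0.09
wrist 130 32.6 337.8 [0.7008 0.2037] 10.3 0.98
wrist 140 80.3 299.1 [0.6387 0.181 ] 44.3 0.11
wrist 140 32.7 338.3 [0.7013 0.2034] 10.4 1.0
wrist 0.81 [ 23.8 320.3] 12 145 229 369 3281
```

```bash
cat >> h.py <<'E'
from scipy.optimize import least_squares
def lidfit(f,save=None,dz=0.0):
    p,X,Y=st(); z=p[2]-.0797-.027+.004+dz   # flange upper face
    best=None
    for t in ("lid","lid_loop","lid2"):
        for e in manip.regions_of(f,t)[:2]:
            m=e["mask"].astype(np.uint8); r,c=np.nonzero(m)
            cs=max(cv2.findContours(m,0,cv2.CHAIN_APPROX_NONE)[0],key=cv2.contourArea)[:,0]
            P=np.array([(lambda d:(d@X,d@Y))(atz(f,(y,x),z,True)[:2]-p[:2]) for x,y in cs])
            k=(P[:,0]>0.012)&(np.hypot(*P.T)<.08)
            if k.sum()<40: continue
            Q=P[k]; s=least_squares(lambda v:np.hypot(*(Q-v[:2]).T)-.054,[0,0],loss="soft_l1",f_scale=.001)
            s2=least_squares(lambda v:np.hypot(*(Q-v[:2]).T)-v[2],[0,0,.054],loss="soft_l1",f_scale=.001)
            print(t,round(e["conf"],2),np.round(e["at"]),"lid rel TCP (tool x,y) mm",(s.x*1e3).round(1),"res",(np.median(abs(s.fun))*1e3).round(2),"free",(s2.x*1e3).round(1),len(Q), "far row",cs[:,1].min())
E
python3 - <<'E'
from h import *
f,s,w=np.load("w10.npy",allow_pickle=True)
w=manip.grab_frame("wrist")
lidfit(w)
print(atz(f,(199,232.4),.117))
o=[x for x in hole(f,(199,232.4),.117,False,r=24)]; print(*o,sep="\n")
E
```

```text
t 23.5 [0.5651 0.1049 0.3133] [-2.7563e+00 -1.5073e+00 -1.0000e-04] yaw -302.65 F [ 1.26 -0.72 -5.43] M [ 0.051 -0.112 -0.004] 0.0229
lid 0.76 [189. 277.] lid rel TCP (tool x,y) mm [-0.8 -1.1] res 0.37 free [ 0.9 -1.2 52.6] 165 far row 135
lid_loop 0.67 [ 22. 315.] lid rel TCP (tool x,y) mm [ 29.2 -64.2] res 2.61 free [ 66.1 -24.1   6. ] 46 far row 11
lid_loop 0.61 [186. 279.] lid rel TCP (tool x,y) mm [-0.3 -1.1] res 0.38 free [ 1.2 -1.1 52.7] 165 far row 134
lid2 0.76 [189. 277.] lid rel TCP (tool x,y) mm [-0.8 -1.1] res 0.37 free [ 0.9 -1.2 52.6] 165 far row 135
[0.63872729 0.17892921 0.117     ]
```

move_arm(
  increments="0.6 0.1 0 0 -1; 2 0.4 0 0 -1; 4 0.9 0 0 -1; 6 1.3 0 0 -1; 8 1.7 0.5 0 -1; 9.6 2 1.5 0 -1; 10.2 2.2 3 0 -1; 10.4 2.2 4.5 0 -1; 10.4 2.2 5.5 0 -1; 10.4 2.2 5.8 0 -1",
)

```text
t: 24.65
position: [0.6391, 0.1804, 0.2532]
tcp_rot: [-2.756, -1.507, 0.006]
contact_force: [-0.5, 0.1, -5.5]
opening: 0.0229
```

```bash
python3 - <<'E'
from h import *
w=manip.grab_frame("wrist"); lidfit(w)
p,X,Y=st(); d=np.array([.6385,.181])-p[:2]; print("hole rel",d@X,d@Y)
E
```

```text
t 24.7 [0.6392 0.1803 0.2538] [-2.756  -1.5071  0.0045] yaw -302.66 F [-0.53 -0.31 -5.96] M [-0.024  0.084  0.003] 0.0231
lid 0.89 [188. 278.] lid rel TCP (tool x,y) mm [-2.8 -1.3] res 0.49 free [-0.5 -1.3 52.1] 158 far row 136
lid_loop 0.86 [190. 280.] lid rel TCP (tool x,y) mm [-2.3 -1. ] res 0.33 free [-0.6 -1.  52.6] 161 far row 136
lid2 0.89 [188. 278.] lid rel TCP (tool x,y) mm [-2.8 -1.3] res 0.49 free [-0.5 -1.3 52.1] 158 far row 136
t 24.85 [0.6401 0.1804 0.2564] [2.7564e+00 1.5067e+00 2.5000e-03] yaw 57.32 F [ 0.46 -0.31 -5.21] M [ 0.032 -0.02   0.033] 0.0233
hole rel -0.0003853610412057522 -0.001647087448326401
```

move_arm(
  increments="0 0 0.2 0 -1; 0 0 0.5 0 -1; 0 0 0.8 0 -1; 0 0 1.1 0 -1; 0 0 1.3 0 -1; 0 0 1.5 0 -1; 0 0 1.5 0 -1; 0 0 1.5 0 -1; 0 0 1.5 0 -1; 0 0 1.5 0 -1",
)

```text
t: 25.85
position: [0.6399, 0.1805, 0.2405]
tcp_rot: [2.756, 1.507, 0.001]
contact_force: [-0.3, 0.5, -5.5]
opening: 0.023
```

```bash
python3 - <<'E'
from h import *
w=manip.grab_frame("wrist"); lidfit(w)
p,X,Y=st(); d=np.array([.6385,.181])-p[:2]; print("hole rel",d@X,d@Y)
E
```

```text
t 25.9 [0.6398 0.1805 0.2405] [2.7564e+00 1.5072e+00 5.0000e-04] yaw 57.34 F [-0.25  0.4  -5.59] M [-0.013  0.012  0.011] 0.0235
lid 0.58 [189. 278.] lid rel TCP (tool x,y) mm [ 0.4 -0.5] res 0.42 free [ 1.8 -0.5 52.9] 167 far row 133
lid_loop 0.62 [190. 280.] lid rel TCP (tool x,y) mm [-0.4 -0.7] res 0.42 free [ 1.1 -0.7 52.8] 166 far row 133
lid2 0.58 [189. 278.] lid rel TCP (tool x,y) mm [ 0.4 -0.5] res 0.42 free [ 1.8 -0.5 52.9] 167 far row 133
t 26.05 [0.6398 0.1805 0.2404] [2.7564e+00 1.5073e+00 2.0000e-04] yaw 57.34 F [ 0.65  0.55 -6.81] M [ 0.001  0.021 -0.079] 0.0232
hole rel -0.0003172160613267547 -0.0013438550899816416
```

move_arm(
  increments="0 -0.05 0.1 0 -1; 0 -0.05 0.2 0 -1; 0 -0.05 0.3 0 -1; 0 -0.05 0.4 0 -1; 0 -0.05 0.5 0 -1; 0 -0.05 0.6 0 -1; 0 -0.05 0.6 0 -1; 0 -0.05 0.6 0 -1; 0 -0.05 0.6 0 -1; 0 -0.05 0.6 0 -1",
)

```text
t: 27.05
position: [0.6394, 0.1808, 0.2344]
tcp_rot: [2.756, 1.507, 0.0]
contact_force: [-0.1, 0.4, -6.0]
opening: 0.0234
```

```bash
python3 - <<'E'
from h import *
w=manip.grab_frame("wrist"); lidfit(w)
E
```

```text
t 27.1 [0.6394 0.1808 0.2344] [2.7564e+00 1.5073e+00 3.0000e-04] yaw 57.34 F [-0.3  -0.18 -5.09] M [0.022 0.027 0.009] 0.0231
lid 0.68 [187. 277.] lid rel TCP (tool x,y) mm [ 0.3 -0.6] res 0.38 free [ 1.5 -0.6 53. ] 168 far row 133
lid_loop 0.94 [189. 278.] lid rel TCP (tool x,y) mm [-0.2 -0.6] res 0.42 free [ 1.8 -0.5 52.4] 166 far row 133
lid2 0.68 [187. 277.] lid rel TCP (tool x,y) mm [ 0.3 -0.6] res 0.38 free [ 1.5 -0.6 53. ] 168 far row 133
```

move_arm(
  increments="0 0 0.1 0 -1; 0 0 0.2 0 -1; 0 0 0.3 0 -1; 0 0 0.4 0 -1; 0 0 0.5 0 -1; 0 0 0.6 0 -1; 0 0 0.7 0 -1; 0 0 0.8 0 -1; 0 0 0.8 0 -1; 0 0 0.8 0 -1",
)

```text
t: 28.25
position: [0.6394, 0.1808, 0.2263]
tcp_rot: [2.756, 1.507, 0.0]
contact_force: [-0.3, -0.1, -1.7]
opening: 0.0232
```

```bash
python3 - <<'E'
from h import *
w=manip.grab_frame("wrist"); lidfit(w)
E
```

```text
t 28.3 [0.6394 0.1808 0.2264] [-2.7564e+00 -1.5073e+00 -2.0000e-04] yaw -302.66 F [-0.1   0.45 -1.98] M [0.005 0.027 0.006] 0.023
lid 0.74 [187. 274.] lid rel TCP (tool x,y) mm [-0.7 -0.8] res 0.36 free [-0.8 -0.8 54. ] 165 far row 135
lid_loop 0.92 [190. 280.] lid rel TCP (tool x,y) mm [-0.2 -0.6] res 0.17 free [-0.1 -0.6 53.9] 167 far row 134
lid2 0.74 [187. 274.] lid rel TCP (tool x,y) mm [-0.7 -0.8] res 0.36 free [-0.8 -0.8 54. ] 165 far row 135
```

move_arm(
  increments="0 -0.05 0.2 0 -1; 0 -0.05 0.5 0 -1; 0 -0.05 0.8 0 -1; 0 -0.05 1.1 0 -1; 0 -0.05 1.3 0 -1; 0 -0.05 1.5 0 -1; 0 -0.05 1.6 0 -1; 0 -0.05 1.7 0 -1; 0 -0.05 1.7 0 -1; 0 -0.05 1.7 0 -1",
)

```text
t: 29.45
position: [0.639, 0.181, 0.2096]
tcp_rot: [2.756, 1.507, 0.001]
contact_force: [-0.2, 0.5, 0.4]
opening: 0.0232
```

```bash
python3 - <<'E'
from h import *
st()
E
```

```text
t 29.45 [0.639  0.181  0.2096] [2.7563e+00 1.5072e+00 6.0000e-04] yaw 57.34 F [-0.22  0.54  0.36] M [-0.074  0.17  -0.027] 0.0232
```

Contact beginning where expected. Press gradually.

move_arm(
  increments="0 0 0.05 0 -1; 0 0 0.1 0 -1; 0 0 0.15 0 -1; 0 0 0.2 0 -1; 0 0 0.2 0 -1; 0 0 0.2 0 -1; 0 0 0.2 0 -1; 0 0 0.2 0 -1; 0 0 0.2 0 -1; 0 0 0.2 0 -1",
)

```text
t: 30.45
position: [0.639, 0.1811, 0.2074]
tcp_rot: [-2.756, -1.507, -0.0]
contact_force: [-0.1, -0.4, 0.2]
opening: 0.0228
```

move_arm(
  increments="0 0 0.05 0 -1; 0 0 0.1 0 -1; 0 0 0.15 0 -1; 0 0 0.2 0 -1; 0 0 0.2 0 -1; 0 0 0.2 0 -1; 0 0 0.2 0 -1; 0 0 0.2 0 -1; 0 0 0.2 0 -1; 0 0 0.2 0 -1",
)

```text
t: 31.45
position: [0.6389, 0.181, 0.2053]
tcp_rot: [-2.756, -1.507, 0.0]
contact_force: [0.3, 0.2, -2.1]
opening: 0.0232
```

move_arm(
  increments="0 0 0.05 0 -1; 0 0 0.1 0 -1; 0 0 0.15 0 -1; 0 0 0.2 0 -1; 0 0 0.2 0 -1; 0 0 0.2 0 -1; 0 0 0.2 0 -1; 0 0 0.2 0 -1; 0 0 0.2 0 -1; 0 0 0.2 0 -1",
)

```text
t: 32.45
position: [0.639, 0.1811, 0.2039]
tcp_rot: [2.756, 1.507, 0.001]
contact_force: [-0.7, -1.2, 5.6]
opening: 0.023
```

```bash
python3 - <<'E'
from h import *
w=manip.grab_frame("wrist"); lidfit(w,dz=.017)
E
```

```text
t 32.5 [0.639  0.1811 0.2039] [2.7563e+00 1.5072e+00 1.2000e-03] yaw 57.34 F [-1.66 -0.48  4.99] M [-0.084  0.487 -0.003] 0.0229
lid 0.64 [192. 279.] lid rel TCP (tool x,y) mm [-0.5 -0. ] res 0.23 free [-0.9 -0.  54.3] 176 far row 136
lid_loop 0.92 [191. 281.] lid rel TCP (tool x,y) mm [-0.4 -0.2] res 0.2 free [-0.3 -0.2 54. ] 176 far row 136
lid2 0.64 [192. 279.] lid rel TCP (tool x,y) mm [-0.5 -0. ] res 0.23 free [-0.9 -0.  54.3] 176 far row 136
```

move_arm(
  increments="0 0 0.05 0 -1; 0 0 0.1 0 -1; 0 0 0.15 0 -1; 0 0 0.15 0 -1; 0 0 0.15 0 -1; 0 0 0.15 0 -1; 0 0 0.15 0 -1; 0 0 0.15 0 -1; 0 0 0.15 0 -1; 0 0 0.15 0 -1",
)

```text
t: 33.65
position: [0.639, 0.1811, 0.2038]
tcp_rot: [2.756, 1.507, 0.003]
contact_force: [-3.7, -1.3, 9.7]
opening: 0.0228
```

```bash
python3 - <<'E'
from h import *
st()
E
```

```text
t 33.65 [0.639  0.1811 0.2038] [2.756  1.5072 0.0032] yaw 57.35 F [-3.73 -1.27  9.72] M [-0.184  1.031 -0.047] 0.0228
```

move_arm(
  increments="0 0 -0.15 0 -1; 0 0 -0.3 0 -1; 0 0 -0.45 0 -1; 0 0 -0.55 0 -1; 0 0 -0.55 0 -1; 0 0 -0.55 0 -1; 0 0 -0.55 0 -1; 0 0 -0.55 0 -1; 0 0 -0.55 0 -1; 0 0 -0.55 0 -1",
)

```text
t: 34.65
position: [0.6389, 0.181, 0.2074]
tcp_rot: [-2.756, -1.507, -0.0]
contact_force: [0.1, -0.1, -1.4]
opening: 0.023
```

```bash
python3 - <<'E'
from h import *
st()
E
```

```text
t 34.65 [0.6389 0.181  0.2074] [-2.7564e+00 -1.5072e+00 -1.0000e-04] yaw -302.66 F [ 0.07 -0.1  -1.39] M [ 0.026  0.034 -0.059] 0.023
```

move_arm(
  increments="-0.3 0 0 0 -1; -0.8 0 0 0 -1; -1.4 0 0 0 -1; -2 0 0 0 -1; -2.6 0 0 0 -1; -3.2 0 0 0 -1; -3.8 0 0 0 -1; -4.1 0 0 0 -1; -4.2 0 0 0 -1; -4.2 0 0 0 -1",
)

```text
t: 35.65
position: [0.6163, 0.1456, 0.2074]
tcp_rot: [-2.756, -1.507, -0.0]
contact_force: [-0.1, -0.3, -1.2]
opening: 0.0232
```

```bash
python3 - <<'E'
from h import *
st()
E
```

```text
t 35.65 [0.6163 0.1456 0.2074] [-2.7565e+00 -1.5071e+00 -4.0000e-04] yaw -302.66 F [-0.08 -0.32 -1.21] M [-0.023  0.037 -0.007] 0.0232
```

move_arm(
  increments="0 0 -0.5 0 -1; 0 0 -1.5 0 -1; 0 0 -3 0 -1; 0 0 -5 0 -1; -0.5 0 -7 0 -1; -1.5 0 -9 0 -1; -2.5 0 -10 0 -1; -3.2 0 -10 0 -1; -3.5 0 -10 0 -1; -3.5 0 -10 0 -1",
)

```text
t: 36.65
position: [0.5967, 0.1157, 0.3063]
tcp_rot: [-2.756, -1.506, 0.003]
contact_force: [0.3, 0.1, -2.4]
opening: 0.0231
```

```bash
python3 - <<'E'
from h import *
p,X,Y=st()
w=manip.grab_frame("wrist"); np.save("w11.npy",w,allow_pickle=True)
for e in manip.regions_of(w,"lid")[:3]:
    m=e["mask"].astype(np.uint8); cs=max(cv2.findContours(m,0,cv2.CHAIN_APPROX_NONE)[0],key=cv2.contourArea)[:,0]
    P=np.array([atz(w,(y,x),.121,True)[:2] for x,y in cs]); 
    s=least_squares(lambda v:np.hypot(*(P-v[:2]).T)-v[2],[*P.mean(0),.054],loss="soft_l1",f_scale=.001); print(round(e["conf"],2),np.round(e["at"]),s.x.round(4),np.median(abs(s.fun)))
g=cv2.cvtColor(w["pixels"],cv2.COLOR_BGR2GRAY)
d=np.array([.4325,-.0319])-p[:2]; print(d@X,d@Y); d=np.array([.3623,-.0257])-p[:2]; print("pre",d@X,d@Y)
E
```

```text
t 36.65 [0.5967 0.1157 0.3063] [-2.7563 -1.5061  0.003 ] yaw -302.69 F [ 0.28  0.07 -2.38] M [-0.022 -0.025  0.006] 0.0231
0.94 [219. 368.] [0.6576 0.0231 0.0538] 0.00047757841117001404
0.86 [105. 277.] [0.6386 0.1811 0.0534] 0.0003090794068717276
-0.21291764468808405 -0.05848647951935616
pre -0.24561776099507965 -0.12091389652109473
```

move_arm(
  increments="-1 -0.5 0 -0.03 -1; -3 -1.5 0 -0.08 -1; -6 -3 0 -0.14 -1; -9.5 -4.7 0 -0.2 -1; -13 -6.4 0 -0.26 -1; -16.5 -8.1 0 -0.32 -1; -20 -9.8 0 -0.355 -1; -22.8 -11.2 0 -0.355 -1; -24.3 -12 2 -0.355 -1; -24.6 -12.1 5 -0.355 -1",
)

```text
t: 37.75
position: [0.3623, -0.0262, 0.2581]
tcp_rot: [2.446, 1.967, 0.005]
contact_force: [0.6, -1.1, -2.2]
opening: 0.0232
```

move_arm(
  increments="0 0 2 0 -1; 0 0 5 0 -1; 0 0 8 0 -1; 0 0 10.5 0 -1; 0 0 12 0 -1; 0 0 12.5 0 -1; 0 0 12.6 0 -1; 0 0 12.6 0 -1; 0 0 12.6 0 -1; 0 0 12.6 0 -1",
)

```text
t: 38.75
position: [0.3635, -0.0256, 0.1321]
tcp_rot: [2.446, 1.97, 0.002]
contact_force: [-0.1, -0.5, -1.6]
opening: 0.0233
```

```bash
python3 - <<'E'
from h import *
p,X,Y=st()
d=np.array([.4325,-.0319])-p[:2]; print(d@X,d@Y)
E
```

```text
t 38.75 [ 0.3635 -0.0256  0.1321] [2.4460e+00 1.9696e+00 2.1000e-03] yaw 77.68 F [-0.09 -0.49 -1.57] M [-0.012  0.034  0.023] 0.0233
0.008582707564231743 0.0687908865143257
```

move_arm(
  increments="0.05 0.5 0.3 0 -1; 0.2 1.6 0.4 0 -1; 0.4 2.8 0.4 0 -1; 0.5 4 0.4 0 -1; 0.65 5.2 0.4 0 -1; 0.8 6.2 0.4 0 -1; 0.85 6.8 0.4 0 -1; 0.86 6.9 0.4 0 -1; 0.86 6.9 0.4 0 -1; 0.86 6.9 0.4 0 -1",
)

```text
t: 39.75
position: [0.4314, -0.0319, 0.1272]
tcp_rot: [-2.446, -1.97, 0.001]
contact_force: [-0.2, -0.0, -1.6]
opening: 0.0232
```

```bash
python3 - <<'E'
from h import *
st()
E
```

```text
t 39.75 [ 0.4314 -0.0319  0.1272] [-2.4465e+00 -1.9699e+00  1.0000e-03] yaw -282.32 F [-0.17 -0.04 -1.59] M [-0.007 -0.021 -0.012] 0.0232
```

Now lower onto the fork.

move_arm(
  increments="0 0.1 0.2 0 -1; 0 0.1 0.4 0 -1; 0 0.1 0.6 0 -1; 0 0.1 0.7 0 -1; 0 0.1 0.8 0 -1; 0 0.1 0.85 0 -1; 0 0.1 0.85 0 -1; 0 0.1 0.85 0 -1; 0 0.1 0.85 0 -1; 0 0.1 0.85 0 -1",
)

```text
t: 40.75
position: [0.4329, -0.0321, 0.119]
tcp_rot: [-2.447, -1.97, 0.0]
contact_force: [-2.1, 1.1, 3.3]
opening: 0.023
```

```bash
python3 - <<'E'
from h import *
st()
E
```

```text
t 40.75 [ 0.4329 -0.0321  0.119 ] [-2.4469e+00 -1.9702e+00  1.0000e-04] yaw -282.32 F [-2.08  1.05  3.3 ] M [0.001 0.402 0.056] 0.023
```

move_arm(
  increments="0 0 0 0 -0.4; 0 0 0 0 -0.2; 0 0 0 0 0; 0 0 0 0 0.3; 0 0 0 0 0.6; 0 0 0 0 1; 0 0 0 0 1; 0 0 0 0 1; 0 0 0 0 1; 0 0 0 0 1",
  squeeze=20,
)

```text
t: 41.75
position: [0.433, -0.0321, 0.1188]
tcp_rot: [-2.447, -1.97, 0.0]
contact_force: [0.7, 0.4, 0.0]
opening: 0.0855
```

move_arm(
  increments="0 0 0 0 1; 0 0 -0.5 0 1; 0 0 -1.5 0 1; 0 0 -3 0 1; 0 0 -5 0 1; 0 0 -7 0 1; 0 0 -9 0 1; 0 0 -11 0 1; 0 0 -12 0 1; 0 0 -12 0 1",
)

```text
t: 42.75
position: [0.4341, -0.0322, 0.2407]
tcp_rot: [2.445, 1.969, 0.005]
contact_force: [0.5, -0.2, -0.3]
opening: 0.0852
```

```bash
python3 - <<'E'
from h import *
p,X,Y=st()
w=manip.grab_frame("wrist"); t=manip.grab_frame("top"); s=manip.grab_frame("scene")
def pf(F,P):
    c=F["view"]@np.r_[P,1]; v=np.array([c[0],-c[1],-c[2]]); th=np.arctan2(np.hypot(v[0],v[1]),v[2]); k=th/np.hypot(v[0],v[1]); return F["cy"]+F["fy"]*v[1]*k,F["cx"]+F["fx"]*v[0]*k
for n in ("lifter_grip","lifter_hook"):
    for e in manip.recognise(w,n)[:2]: print(n,np.round(e["at"]),round(e["conf"],2),atz(w,e["at"],.145,True).round(4))
print("expected grip px",pf(w,[.4325,-.032,.137]))
# orange grip top face by colour
h=cv2.cvtColor(w["pixels"],cv2.COLOR_BGR2HSV); m=((h[...,0]<18)&(h[...,1]>130)&(h[...,2]>110)).astype(np.uint8)
c=[k for k in cv2.findContours(m,0,2)[0] if cv2.contourArea(k)>150]
for k in c: r=cv2.minAreaRect(k); print(np.round(r[0]),np.round(r[1]),round(r[2]),atz(w,(r[0][1],r[0][0]),.165,True).round(4))
Z=dict(lid=.121,bottle=.1,jar=.07,tray=.02,lid2=.121)
for k,z in Z.items():
  for F,n in((t,"top"),(s,"scene")):
    for e in manip.recognise(F,k)[:2]: print(k,n,np.round(e["at"],1),round(e["conf"],2),atz(F,e["at"],z).round(3))
E
```

```text
t 42.75 [ 0.4341 -0.0322  0.2407] [2.4448 1.9686 0.0046] yaw 77.68 F [ 0.49 -0.23 -0.33] M [-0.012 -0.006 -0.011] 0.0852
lifter_grip [200. 278.] 0.64 [ 0.4345 -0.0281  0.145 ]
lifter_hook [201. 277.] 0.85 [ 0.4335 -0.0281  0.145 ]
expected grip px (np.float64(202.69295229769125), np.float64(276.78367689173166))
[278. 212.] [29. 31.] 90 [ 0.4334 -0.0305  0.165 ]
lid top [189.9 292. ] 0.79 [0.657 0.02  0.121]
lid top [198.5 230.3] 0.78 [0.639 0.184 0.121]
lid scene [215.2 279.1] 0.77 [0.644 0.019 0.121]
lid scene [196.6 324.2] 0.68 [0.645 0.17  0.121]
bottle top [264.1 148.5] 0.85 [0.476 0.401 0.1  ]
bottle top [199.1 231.1] 0.43 [0.643 0.185 0.1  ]
bottle scene [167.6 343.5] 0.81 [0.532 0.351 0.1  ]
jar top [220.4 140.3] 0.71 [0.599 0.438 0.07 ]
jar scene [184.6 381.6] 0.65 [0.636 0.412 0.07 ]
tray top [165.  390.6] 0.76 [ 0.752 -0.28   0.02 ]
tray top [198.6 231.3] 0.39 [0.665 0.194 0.02 ]
tray scene [324.  198.7] 0.66 [ 0.756 -0.283  0.02 ]
tray scene [240.5 299.2] 0.23 [0.654 0.082 0.02 ]
lid2 top [189.9 292. ] 0.79 [0.657 0.02  0.121]
lid2 top [198.5 230.3] 0.78 [0.639 0.184 0.121]
lid2 scene [215.2 279.1] 0.77 [0.644 0.019 0.121]
lid2 scene [196.6 324.2] 0.68 [0.645 0.17  0.121]
```

```bash
python3 -c "
from plant import manip
print(manip.finish_job())"
```

```text
the job is handed in; nothing more can be done
None
```

I covered the open tank with the hot lid, hung the lifter back in its stand, and handed the job in at about 43 s. No verdict was reported.

**Mistake along the way:** I first misread which way the hooks point. Two sideways approaches pushed the lid's loop, with about 20 N and then 8 N. The first slid the lid roughly 7 mm within its rest ring. I backed off, turned the lifter 90° and hooked it cleanly.

**Seating:** I located the tank mouth by camera at (0.639, 0.181). The lid went in and its weight came off the hooks on the lip. I then pressed it at the middle with about 11 N.

**Last checks:**
- **Lid height:** It came to a hard stop with the TCP at 0.2038 m; 0.2037 m was expected for fully home, and a lid still on the lip would have stopped at least 5 mm higher.
- **Lid position:** The camera put the lid at (0.6386, 0.1811), matching the mouth. Its apparent size (53.4 mm radius) is close to that of the other, seated lid (53.8 mm).
- **Lifter:** It unhooked without contact. After release the grip shows upright, within about 2 mm of where I first took it.
- **Other items:** The other lid, bottle, jar and tray show within about 1 cm of their first readings, which is the networks' scatter. No contact was felt with any of them.

**Not confirmed:**
- I did not see the snap past the lip in the sampled forces; I judge the lid home from the height of the hard stop.
- My 12 pictures were used up before the lid was lifted, so I did not view the final scene by eye.
- The scene camera put the mouth about 5 mm from the wrist camera's estimate. I used the wrist value, which the top camera supported.

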